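# Make up two chisel kits for handling

## Robot

A 6-joint arm with a two-finger parallel gripper is mounted at the origin on the work surface. World frame = base frame: x ahead of the robot, y to its left, z up, the work surface at z = 0. Lengths are in m, angles in rad, forces in N, time in s.
With the tool pointing down it reaches from about 0.225 to 0.725 m from the base axis. Payload 3.1 kg.
Tool frame: the origin (TCP) lies between the finger pads; the fingertips stand 22 mm ahead of it and the grasp point (between the pads) lies 3 mm ahead of it; z points along the fingers, y is the line along which they close (so a half turn about z gives the same grasp; the last joint's range is limited). The gripper opens to 85 mm and grips with 20 to 120 N. Pads are 22 mm wide; open, the fingers measure 114 mm over their backs; the gripper's body (76 mm by 85 mm) begins 54 mm behind the grasp point. The pads swing forward as they close: fully open they stand 13 mm farther back than shut.
Start: joints at [-1.31, 0.048, 0.099, 1.622, 0, 1.443], TCP at [0.199, -0.486, 0.225] pointing down, gripper open.
Joint ranges: [-2.91, 2.91], [-0.99, 1.94], [-1.21, 1.42], [-2.12, 2.29], [-1.49, 1.47], [-3.14, 3.14]. Speed limits (rad/s): [2.79, 2.79, 3.14, 3.14, 3.14, 3.14].

## Interface

Orientations are given as a 3x3 rotation matrix whose columns are the frame's x, y, z axes.
In Python, from workcell import arm gives the robot as it stands.
- The arm moves only by the tool servo_tool, never from a script. Its argument "steps" is a list of rows, each a list of 6 numbers: the shift along the tool's x, y, z in units of 0.3 m (1.0 is 0.3 m), then the turn, a rotation vector about the tool's x, y, z in units of 45 degrees (1.0 is 45 degrees). A call has exactly 5 rows; each row is the pose to reach, as a shift and turn from the pose commanded when the call began, along the tool's axes at that moment; what a row does not reach only later rows make up. A row lasts 1/8 s, in which the tool goes at most 62.5 mm and 10.7 degrees, less where a joint would pass 70% of its speed; a pose out of reach is approached as far as the arm can. A call with a number of a shift or a turn outside -1 to 1 is refused whole. A call with a gripper value outside its range is refused whole. "fingers" is the gripper's target within -1 to 1 (fully open at 1, half-way at 0, shut at -1), set as the call begins (left out, the last holds). The fingers move at their own pace and stop on an object; the grip force is fixed at half the most. Time passes only in rows, so rows that repeat a pose let the fingers close, or fill a call up. It gives the time, the measured TCP pose, the force, the opening and the grip force at its end, in the units of the state.
- arm.sense(): the state, without advancing time (a new reading comes with each control period).
- arm.capture(name): name is "scene" or "top" or "wrist"; returns a dict with "frame" (400x640x3 uint8, blue, green, red), "fx", "fy", "cx", "cy" (pixels), "R" (3x3) and "t" (3): a world point X has camera coordinates R X + t. Camera axes: x right, y down, z forward; pixel columns grow to the right and rows downward; lengths in m; the calibration is good to about 2 mm. A picture is of the moment at which its call begins. There is no depth.
- arm.close_job(): hands the job in; it is judged then, once.
Trained networks look in a picture, given as the dict that the camera call returned (one of the last four; its "shot" number tells which), for a name from the list of things; names that differ only in an ending like _2 or _b are one class to them, and where a whole thing is asked for, a point or a joint stands for the part that bears it (a point fixed in the world has none). Each returns a list of dicts, best first, with "confidence" (0 to 1); they miss things now and then, are a little off and sometimes report something else, mostly with a low value. They report only what shows in the picture. A call takes as long as a camera call. They do not tell look-alikes from the thing itself.
- arm.outline_of(picture, label): "mask" (400x640 bool, what is visible of it) and "rect" ([left, top, right, bottom] in pixels, round what is visible of it).
The state is a dict: "time": time; "q": joint angles; "qvel": joint speeds; "joint_torque": joint torques, N m; "ee_pos": TCP position; "tool_rot": TCP orientation; "ft_force": force on the tool from outside, world axes, zero at the start; "ft_torque": the same for the moment, N m; "opening": opening from 0.0 (shut) to 1.0 (fully open); "grasp_force": force on a finger pad.
Only numpy, scipy, OpenCV 4.12 (cv2) and the standard library are available. Lean on these libraries where they do the work, as an engineer would, in place of code of your own. Each camera call takes 0.05 s, during which the arm holds its last target. There are 200 camera calls.

## Task

Two forged chisels are to get their handles: make up the kit of parts for each. In the wider tray with three compartments goes the striking chisel: the broad blade lying lengthwise in the long compartment, the short stout handle lying lengthwise in the middle-sized one and the larger hoop flat in the small one; in the two-compartment tray goes the paring chisel: the narrow blade and the long slender handle, lying lengthwise, one to a compartment in whichever order. Lay every part flat on its compartment's floor without dropping it, and leave the smaller hoop, the hammer and the oil bottle where they are.

Things in the scene. Friction and masses are not known exactly. Their poses are not given: they have to be found in the camera images.
- broad_blade_mid (a point): Broad chisel blade of dark forged steel with a bright bevel, loose, lying on its flat back on the bench, 160 mm long in all, 220 g. This point is on the flat blade near its balance point, half-way up (4.5 mm above its underside); there the blade is 36 mm wide and 9 mm thick with upright sides, from 31 mm behind to 31 mm ahead of this point. x runs along it to the cutting edge (edge 45 mm ahead); neck and tang, at most 15 mm thick, reach 115 mm back to -x; z is up.
- narrow_blade_mid (a point): Narrow chisel blade, same make, loose, on its flat back, 150 mm long in all, 90 g. This point is on the flat blade near its balance point, half-way up (3.5 mm above its underside); there the blade is 18 mm wide and 7 mm thick, from 20 mm behind to 34 mm ahead of this point. x runs along it to the cutting edge (45 mm ahead); neck and tang, at most 12 mm thick, reach 105 mm back; z is up.
- stout_handle_mid (a point): Short stout wooden chisel handle, loose, octagonal, 30 mm across flats, 125 mm long including a steel ferrule at its +x end (last 24 mm, tapering to 19 mm across) and a turned seat 27 mm across for a hoop at its -x end (last 11 mm); 85 g. This point is its centre, 15 mm above the bench; x runs along it. It lies on one of its flats, so two flats stand upright at the sides.
- slender_handle_mid (a point): Long slender wooden chisel handle, loose, octagonal, 24 mm across flats, 175 mm long including a steel ferrule at its +x end (last 24 mm, tapering to 15 mm across), plain at the other end; 75 g. This point is its centre, 12 mm above the bench; x runs along it. It lies on one of its flats.
- large_hoop_mid (a point): The larger of two plain steel hoops, loose, lying flat: 36 mm outside, 28 mm inside, 10 mm high, 30 g. This point is its centre, 5 mm up; z is its axis.
- small_hoop_mid (a point): The smaller steel hoop, loose, lying flat, not wanted for these kits: 24 mm outside, 18 mm inside, 10 mm high. This point is its centre, 5 mm up.
- three_tray: The wider tray, fixed to the bench, blue, 222 mm (its x) by 185 mm (its y), with three compartments. Origin: centre of its underside; z up. Floor 5 mm thick, outer walls 5 mm thick and 22 mm high, dividers 18 mm high, all heights from the underside. In tray axes (mm): the long compartment is 212 x 88, centred at x 0, y +43.5; the middle-sized one 145 x 82, centred at x +33.5, y -46.5; the small one 62 x 82, centred at x -75, y -46.5.
- two_tray: The other tray, fixed to the bench, blue, 210 mm (its x) by 167 mm (its y), with two equal long compartments. Origin: centre of its underside; z up. Floor 5 mm, walls 5 mm thick and 22 mm high, divider 18 mm high. In tray axes (mm): each compartment is 200 x 76 along x, centred at x 0, y +40.5 and y -40.5.
- hammer_mid (a point): Bystander: smith's hand hammer with a wooden handle, lying on the bench beyond the stock, 280 mm long, about 30 mm high. This point is the middle of its length; x runs to the head.
- oil_bottle_mid (a point): Bystander: squeeze bottle of oil with a green nozzle, standing, 56 mm across, 140 mm tall. This point is on its axis, 50 mm up.
Things that resemble listed ones, but are neither listed nor needed, are in the scene too. Leave any blue or red look-alike of the part that bears slender_handle_mid alone.

How it is judged:
At the end, for the whole second after the job is handed in: Broad blade in the long, stout handle in the middle, large hoop in the small compartment; narrow blade and slender handle one per compartment of the other tray. All flat on the floor (3 mm, 5 deg; hoop 9), within 20 deg of lengthwise, released, at rest. Small hoop, hammer, bottle within 30 mm (x of broad_blade_mid in the frame of three_tray between -0.065 and 0.065 m and y of broad_blade_mid in the frame of three_tray between 0.0155 and 0.0715 m and z of broad_blade_mid in the frame of three_tray below 0.014 m and angle between the x axis of each of broad_blade_mid, stout_handle_mid and the x axis of three_tray, either way round below 0.35 rad and angle between broad_blade_mid's own x axis and vertical between 1.48 and 1.66 rad and angle between broad_blade_mid's own z axis and vertical below 0.15 rad and x of stout_handle_mid in the frame of three_tray between 0.0185 and 0.0485 m and y of stout_handle_mid in the frame of three_tray between -0.0745 and -0.0185 m and z of stout_handle_mid in the frame of three_tray below 0.024 m and angle between stout_handle_mid's own x axis and vertical between 1.48 and 1.66 rad and x of large_hoop_mid in the frame of three_tray between -0.09 and -0.06 m and y of large_hoop_mid in the frame of three_tray between -0.0715 and -0.0215 m and z of large_hoop_mid in the frame of three_tray below 0.013 m and angle between the z axis of large_hoop_mid and the z axis of three_tray, either way round below 0.15 rad and ((x of narrow_blade_mid in the frame of two_tray between -0.057 and 0.057 m and y of narrow_blade_mid in the frame of two_tray between 0.01 and 0.071 m and z of narrow_blade_mid in the frame of two_tray below 0.013 m and angle between the x axis of each of narrow_blade_mid, slender_handle_mid and the x axis of two_tray, either way round below 0.35 rad and angle between narrow_blade_mid's own x axis and vertical between 1.48 and 1.66 rad and angle between narrow_blade_mid's own z axis and vertical below 0.15 rad and x of slender_handle_mid in the frame of two_tray between -0.015 and 0.015 m and y of slender_handle_mid in the frame of two_tray between -0.068 and -0.013 m and z of slender_handle_mid in the frame of two_tray below 0.021 m and angle between slender_handle_mid's own x axis and vertical between 1.48 and 1.66 rad) or (x of narrow_blade_mid in the frame of two_tray between -0.057 and 0.057 m and y of narrow_blade_mid in the frame of two_tray between -0.071 and -0.01 m and z of narrow_blade_mid in the frame of two_tray below 0.013 m and angle between the x axis of each of narrow_blade_mid, slender_handle_mid and the x axis of two_tray, either way round below 0.35 rad and angle between narrow_blade_mid's own x axis and vertical between 1.48 and 1.66 rad and angle between narrow_blade_mid's own z axis and vertical below 0.15 rad and x of slender_handle_mid in the frame of two_tray between -0.015 and 0.015 m and y of slender_handle_mid in the frame of two_tray between 0.013 and 0.068 m and z of slender_handle_mid in the frame of two_tray below 0.021 m and angle between slender_handle_mid's own x axis and vertical between 1.48 and 1.66 rad)) and linear speed of each of broad_blade, stout_handle, large_hoop, narrow_blade, slender_handle below 0.02 m/s and distance of each of small_hoop_mid, hammer_mid, oil_bottle_mid from where it was at the start of the episode below 0.03 m); the robot touches nothing.
It fails at once if a part of the kits is dropped (falls free for more than about 30 mm) ((linear speed of broad_blade above 0.75 m/s and contact force between anything else and broad_blade below 0.01 N) or (linear speed of stout_handle above 0.75 m/s and contact force between anything else and stout_handle below 0.01 N) or (linear speed of large_hoop above 0.75 m/s and contact force between anything else and large_hoop below 0.01 N) or (linear speed of narrow_blade above 0.75 m/s and contact force between anything else and narrow_blade below 0.01 N) or (linear speed of slender_handle above 0.75 m/s and contact force between anything else and slender_handle below 0.01 N)).
It fails at once if the small hoop, the hammer or the oil bottle is shifted by more than 30 mm (distance of any of small_hoop_mid, hammer_mid, oil_bottle_mid from where it was at the start of the episode above 0.03 m).
It also fails if it takes over 120 s, if anything falls off the work surface, if the arm or the gripper's body presses on something with over 40 N, if the wrist force passes 120 N, or if a joint passes its speed limit or range.

## Working session

There is one attempt and no reset: what is moved stays moved. The work goes in short steps, Python scripts to look and compute and a tool call to move; the robot and the scene stay as the last step left them, time stands still between calls to the robot, and variables do not carry over. Pictures are saved under pics/ and viewed, at most 14 in all, crops included, and the job is handed in when it is done.

Besides the shell and the picture viewer there is one more tool, called after ">>>" as name(argument=value, ...) on one line, values as JSON. servo_tool: Moves the arm, as the interface text tells. Its arguments: {"type":"object","properties":{"steps":{"type":"array"},"fingers":{"type":"number"}},"required":["steps"]}

```bash
ls; mkdir -p pics
python3 - <<'E'
from workcell import arm
import cv2
s=arm.sense(); print(s['time'],s['ee_pos'],s['tool_rot'],s['opening'])
for n in ['top','scene']:
    p=arm.capture(n); cv2.imwrite(f'pics/{n}0.png',p['frame']); print(n,p['fx'],p['R'],p['t'])
    for l in ['broad_blade_mid','narrow_blade_mid','stout_handle_mid','slender_handle_mid','large_hoop_mid','small_hoop_mid','three_tray','two_tray','hammer_mid','oil_bottle_mid']:
        print(l,[(round(d['confidence'],2),[int(v) for v in d['rect']]) for d in arm.outline_of(p,l)][:4])
E
```

```text
pics
0.0 [ 0.19882881 -0.48520796  0.22401739] [[ 9.25362150e-01  3.79083758e-01 -6.29869410e-04]
 [ 3.79084175e-01 -9.25359374e-01  2.28403460e-03]
 [ 2.82984855e-04 -2.35233269e-03 -9.99997193e-01]] 0.9986336809755401
top 496.60361067504846 [[ 0.02502391 -0.99967612  0.00463186]
 [-0.99567321 -0.02533794 -0.08940275]
 [ 0.08949116 -0.00237461 -0.99598479]] [0.12860013 0.53317072 1.6285537 ]
broad_blade_mid [(0.59, [361, 178, 372, 217]), (0.55, [385, 173, 397, 206])]
narrow_blade_mid [(0.72, [362, 175, 371, 218])]
stout_handle_mid [(0.7, [329, 189, 345, 222])]
slender_handle_mid [(0.94, [157, 165, 184, 210]), (0.74, [307, 169, 315, 222]), (0.73, [244, 248, 277, 296])]
large_hoop_mid []
small_hoop_mid []
three_tray [(0.7, [213, 154, 284, 234])]
two_tray [(0.55, [424, 167, 479, 235])]
hammer_mid [(0.82, [321, 99, 404, 130])]
oil_bottle_mid [(0.71, [218, 156, 283, 229]), (0.67, [243, 123, 254, 148]), (0.34, [362, 178, 372, 206])]
scene 363.81851138231576 [[ 0.56489396  0.8250195   0.0154158 ]
 [ 0.57413745 -0.37955846 -0.72546645]
 [-0.59267277  0.4186624  -0.68808487]] [-0.44290854 -0.20991345  1.24129942]
broad_blade_mid [(0.68, [204, 227, 235, 282])]
narrow_blade_mid [(0.85, [227, 215, 261, 254])]
stout_handle_mid [(0.57, [256, 190, 289, 226])]
slender_handle_mid [(0.78, [289, 184, 326, 225]), (0.61, [303, 120, 312, 156])]
large_hoop_mid []
small_hoop_mid [(0.57, [309, 251, 320, 264])]
three_tray [(0.94, [323, 144, 416, 210]), (0.55, [403, 179, 430, 223])]
two_tray [(0.74, [405, 179, 431, 224]), (0.6, [75, 236, 179, 345])]
hammer_mid [(0.94, [251, 266, 375, 365])]
oil_bottle_mid [(0.94, [404, 181, 430, 225])]
```

Run:
```python
import cv2
f=cv2.imread('pics/top0.png')
cv2.imwrite('pics/topc.png',cv2.resize(f[90:310,130:500],None,fx=2.15,fy=2.15,interpolation=cv2.INTER_CUBIC))
```

```text
(no output)
```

View pics/topc.png

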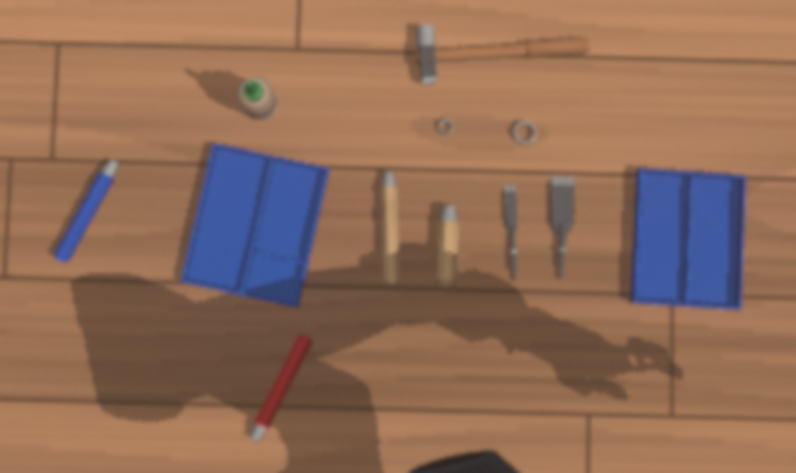

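View pics/scene0.png

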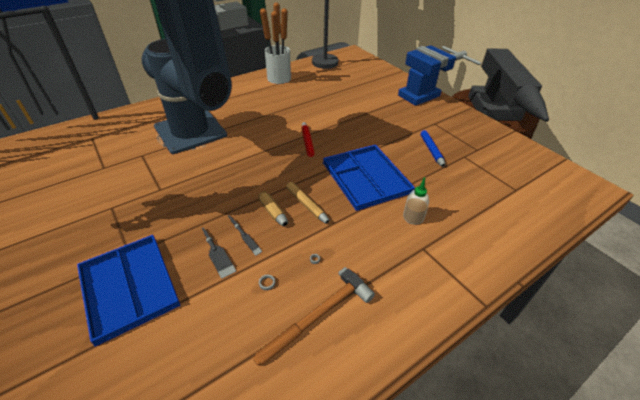

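The top view, taken as (col, row) in the crop, shows the three-compartment tray at left (255,225) with its cross divider at the lower right, and the two-compartment tray at right (688,238). The parts lie between them. There are three slender-handle candidates: blue at (85,210), red at (280,388) and bare wood at (391,228), which is raw (311,195). The wooden one with the grey ferrule fits. The larger hoop is at (524,132) and the smaller one at (445,126).

```bash
cat > h.py <<'E'
import numpy as np, cv2
from workcell import arm
def w(p,uv,z):
    "pixels -> world points on plane z"
    uv=np.atleast_2d(np.asarray(uv,float))
    d=np.c_[(uv[:,0]-p['cx'])/p['fx'],(uv[:,1]-p['cy'])/p['fy'],np.ones(len(uv))]@p['R']
    c=-p['R'].T@p['t']
    return (c+d*((z-c[2])/d[:,2])[:,None])[:,:2]
def px(p,X):
    X=np.atleast_2d(X)@p['R'].T+p['t']
    return np.c_[p['fx']*X[:,0]/X[:,2]+p['cx'],p['fy']*X[:,1]/X[:,2]+p['cy']]
def rect(p,mask,z):
    c=max(cv2.findContours(mask.astype('uint8'),cv2.RETR_EXTERNAL,cv2.CHAIN_APPROX_NONE)[0],key=cv2.contourArea)
    q=w(p,c[:,0,:],z)
    (cx,cy),(a,b),_=r=cv2.minAreaRect((q*1000).astype('float32'))
    B=cv2.boxPoints(r); e=[B[1]-B[0],B[2]-B[1]]; e=max(e,key=np.linalg.norm); e=e*np.sign(e[0])
    return np.round([cx,cy,max(a,b),min(a,b),np.degrees(np.arctan2(e[1],e[0]))],1)
E
python3 - <<'E'
from h import *
p=arm.capture('top'); f=p['frame']
hsv=cv2.cvtColor(f,cv2.COLOR_BGR2HSV)
m=cv2.inRange(hsv,(105,130,40),(130,255,255))
n,l,s,c=cv2.connectedComponentsWithStats(m)
for i in range(1,n):
    if s[i,4]>1500: print('tray',s[i],rect(p,l==i,.022))
for L,z in [('broad_blade_mid',.006),('narrow_blade_mid',.005),('stout_handle_mid',.015),('slender_handle_mid',.012),('hammer_mid',.015)]:
    for d in arm.outline_of(p,L): print(L,d['confidence'],d['rect'],rect(p,d['mask'],z))
for n,u in [('Lhoop',(130+524/2.15,90+132/2.15)),('Shoop',(130+445/2.15,90+126/2.15)),('bottle',(248,138))]: print(n,w(p,u,.008))
q=arm.capture('wrist'); cv2.imwrite('pics/w0.png',q['frame']); print(q['fx'],-q['R'].T@q['t'],q['R'])
s=arm.sense(); print(s['ee_pos'],s['tool_rot'][0])
E
```

```text
tray [ 216  159   65   72 3379] [514.7 348.7 212.7 178.6 -10.8]
tray [ 425  170   47   62 2560] [ 510.8 -318.4  198.7  152.6   -2.1]
broad_blade_mid 0.85 [386.7, 174.7, 397.0, 214.2] [ 5.294e+02 -1.312e+02  1.420e+02  3.710e+01  5.000e-01]
narrow_blade_mid 0.62 [363.0, 178.5, 374.4, 214.7] [520.5 -51.5 135.3  18.7   3.3]
stout_handle_mid 0.51 [333.5, 184.4, 342.6, 224.7] [487.1  49.6 127.6  33.9  -1.6]
slender_handle_mid 0.94 [155.2, 163.5, 185.9, 211.9] [530.7 611.3 174.2  27.7 -26.3]
slender_handle_mid 0.73 [308.3, 167.8, 316.0, 224.4] [513.7 137.6 177.9  23.4   1.5]
slender_handle_mid 0.56 [245.6, 248.2, 274.8, 296.0] [265.3 300.  169.3  23.7 -24.9]
slender_handle_mid 0.32 [365.0, 178.5, 370.8, 221.3] [513.3 -50.  147.7  16.8   0.9]
hammer_mid 0.63 [323.6, 102.1, 404.8, 131.6] [783.2 -31.3 273.9  90.   87.6]
Lhoop [[ 0.67204292 -0.06918176]]
Shoop [[0.67838361 0.0553735 ]]
bottle [[0.70694591 0.35763184]]
331.86382383132724 [ 0.26902194 -0.45752098  0.37319821] [[ 3.80478376e-01 -9.24789805e-01 -1.51046025e-04]
 [-8.83218096e-01 -3.63423292e-01  2.96393836e-01]
 [-2.74156891e-01 -1.12638039e-01 -9.55065794e-01]]
[ 0.1990122  -0.48581918  0.22522564] [9.25370730e-01 3.79063335e-01 2.25087805e-05]
```

>>> servo_tool(steps=[[0.175,-0.106,0,0,0,0.099],[0.35,-0.212,0,0,0,0.198],[0.525,-0.318,0,0,0,0.297],[0.7,-0.424,0,0,0,0.396],[0.875,-0.53,0,0,0,0.495]], fingers=1)

```text
time: 2.08
ee_pos: [0.3826, -0.2376, 0.2254]
tool_rot: [[1.0, -0.003, 0.001], [-0.003, -1.0, -0.001], [0.001, 0.001, -1.0]]
ft_force: [0.4, -0.4, 1.0]
opening: 0.999
grasp_force: 0.0
```

>>> servo_tool(steps=[[0.1,-0.133,0,0,0,0],[0.2,-0.266,0,0,0,0],[0.3,-0.4,0,0,0,0],[0.4,-0.532,0,0,0,0],[0.495,-0.665,0,0,0,0]])

```text
time: 2.7
ee_pos: [0.5311, -0.0382, 0.2253]
tool_rot: [[1.0, 0.0, 0.0], [0.0, -1.0, -0.0], [0.0, 0.0, -1.0]]
ft_force: [0.2, -0.4, -0.7]
opening: 0.998
grasp_force: 0.0
```

Run:
```python
from h import *
s=arm.sense(); print(s['time'],s['ee_pos'],s['tool_rot'],s['ft_force'],s['opening'])
p=arm.capture('wrist'); f=p['frame']; cv2.imwrite('pics/w1.png',f)
hsv=cv2.cvtColor(f,cv2.COLOR_BGR2HSV)
m=cv2.inRange(hsv,(105,130,40),(130,255,255))
n,l,s,c=cv2.connectedComponentsWithStats(m)
for i in range(1,n):
    if s[i,4]>1500: print('tray',s[i],rect(p,l==i,.022))
for L,z in [('broad_blade_mid',.006),('narrow_blade_mid',.005),('stout_handle_mid',.02),('slender_handle_mid',.016),('large_hoop_mid',.008),('small_hoop_mid',.008),('hammer_mid',.015)]:
    for d in arm.outline_of(p,L): print(L,round(d['confidence'],2),np.round(d['rect']),rect(p,d['mask'],z))
```

```text
2.7 [ 0.53107223 -0.03823215  0.22526085] [[ 9.99999852e-01  2.50908102e-04  4.83146344e-04]
 [ 2.51081147e-04 -9.99999904e-01 -3.58135842e-04]
 [ 4.83056439e-04  3.58257097e-04 -9.99999819e-01]] [ 0.18372377 -0.36659309 -0.66502473] 0.9976860683904464
tray [  479    82   161   189 26035] [ 515.8 -314.8  205.4  171.1   -2.2]
tray [    0    84    62   197 11015] [505.2 275.6 225.2  69.8 -15.8]
broad_blade_mid 0.73 [386. 104. 422. 235.] [ 5.262e+02 -1.297e+02  1.584e+02  3.800e+01  2.000e-01]
narrow_blade_mid 0.92 [317. 113. 337. 245.] [515.2 -51.4 148.4  17.9   3.9]
stout_handle_mid 0.66 [223. 147. 255. 262.] [489.3  48.  132.1  33.8  -0.7]
slender_handle_mid 0.85 [ 64. 307.  94. 324.] [342.5 267.6  42.9  23.3 -73.1]
slender_handle_mid 0.82 [134.  98. 183. 254.] [515.9 137.4 176.8  29.    3.4]
large_hoop_mid 0.77 [331.   2. 366.  47.] [673.2 -68.4  35.8  34.8   0.7]
small_hoop_mid 0.91 [212.   6. 235.  36.] [679.   55.2  25.4  22.   46.4]
```

View pics/w1.png

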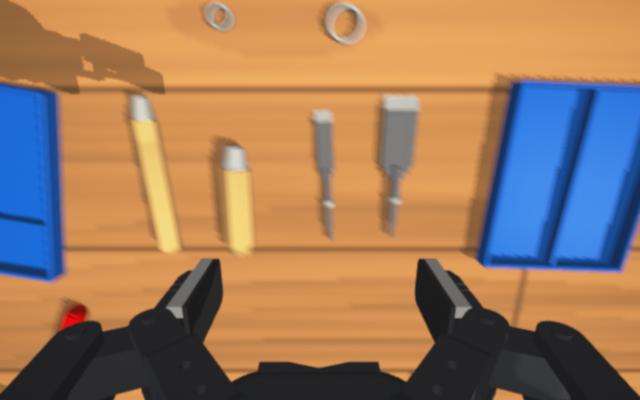

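The wrist view shows the broad blade at (400,165), narrow blade (325,172), stout handle (236,200), slender wooden handle (155,172), the large hoop (345,22) and the small hoop (219,15). The left tray has the cross divider near the robot at (30,218), so it is three_tray with its small compartment at low x. Next I go to the broad blade.

>>> servo_tool(steps=[[0.097,0.2,0.05,0,0,0],[0.097,0.306,0.2,0,0,0],[0.097,0.306,0.4,0,0,0],[0.097,0.306,0.58,0,0,0],[0.097,0.306,0.64,0,0,0]], fingers=0.3)

```text
time: 3.72
ee_pos: [0.5552, -0.1315, 0.0289]
tool_rot: [[1.0, -0.002, -0.008], [-0.002, -1.0, 0.003], [-0.008, -0.003, -1.0]]
ft_force: [-0.6, -0.1, 0.4]
opening: 0.649
grasp_force: 0.0
```

Run:
```python
from h import *
s=arm.sense(); print(s['time'],s['ee_pos'],s['ft_force'],s['opening'])
p=arm.capture('wrist'); f=p['frame']; cv2.imwrite('pics/w2.png',f)
```

```text
3.725 [ 0.55518273 -0.13145304  0.02889577] [-0.64306457 -0.13338984  0.35874242] 0.6486784810610731
```

View pics/w2.png

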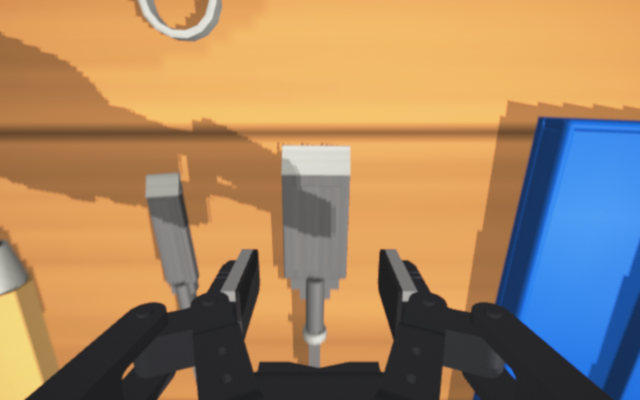

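The blade is centred between the pads, with its edge at (316,147) and shoulder at (316,275). I check its position, then settle lower.

Run:
```python
from h import *
p=arm.capture('wrist')
print(w(p,[(316,147)],.001),w(p,[(316,275),(282,200),(350,200)],.009), w(p,[(165,174)],.001),w(p,[(177,285)],.007))
print(px(p,[(.560,-.13,.0045)]))
s=arm.sense(); print(s['ee_pos'],s['tool_rot'])
```

```text
[[ 0.60545843 -0.13040254]] [[ 0.53386538 -0.1303121 ]
 [ 0.57869221 -0.11245197]
 [ 0.57872109 -0.14837367]] [[ 0.59084129 -0.04870097]] [[ 0.52595734 -0.04923829]]
[[315.41000765 229.44050395]]
[ 0.55711446 -0.13151713  0.0312891 ] [[ 0.99999031 -0.00117526 -0.00424328]
 [-0.00116906 -0.99999824  0.00146523]
 [-0.004245   -0.00146025 -0.99998992]]
```

>>> servo_tool(steps=[[0,0,0.01,0,0,0],[0,0,0.02,0,0,0],[0,0,0.03,0,0,0],[0,0,0.03,0,0,0],[0,0,0.03,0,0,0]])

```text
time: 4.45
ee_pos: [0.5593, -0.1314, 0.0244]
tool_rot: [[1.0, 0.0, 0.0], [0.0, -1.0, -0.0], [0.0, 0.0, -1.0]]
ft_force: [-1.0, -0.1, -0.3]
opening: 0.652
grasp_force: 0.0
```

>>> servo_tool(steps=[[0,0,0.005,0,0,0],[0,0,0.01,0,0,0],[0,0,0.013,0,0,0],[0,0,0.013,0,0,0],[0,0,0.013,0,0,0]], fingers=0.0)

```text
time: 5.08
ee_pos: [0.5592, -0.1315, 0.0203]
tool_rot: [[1.0, 0.0, -0.0], [0.0, -1.0, 0.0], [-0.0, -0.0, -1.0]]
ft_force: [0.5, -0.3, -0.5]
opening: 0.498
grasp_force: 0.0
```

>>> servo_tool(steps=[[0,0,0,0,0,0],[0,0,0.003,0,0,0],[0,0,0.006,0,0,0],[0,0,0.006,0,0,0],[0,0,0.006,0,0,0]])

```text
time: 5.7
ee_pos: [0.5592, -0.1315, 0.0185]
tool_rot: [[1.0, 0.0, 0.0], [0.0, -1.0, 0.0], [0.0, -0.0, -1.0]]
ft_force: [0.4, 0.3, 0.2]
opening: 0.497
grasp_force: 0.0
```

>>> servo_tool(steps=[[0,0,0,0,0,0],[0,0,0,0,0,0],[0,0,0,0,0,0],[0,0,0,0,0,0],[0,0,0,0,0,0]], fingers=-1)

```text
time: 6.32
ee_pos: [0.5592, -0.1315, 0.0185]
tool_rot: [[1.0, -0.0, -0.0], [-0.0, -1.0, 0.0], [-0.0, -0.0, -1.0]]
ft_force: [0.1, 0.6, -0.1]
opening: 0.0
grasp_force: 0.0
```

Run:
```python
from h import *
s=arm.sense(); print(s['ee_pos'],s['opening'],s['ft_force'],s['grasp_force'])
p=arm.capture('wrist'); q=arm.capture('scene')
a=cv2.resize(q['frame'][150:300,130:330],None,fx=2,fy=2)
cv2.imwrite('pics/w3.png',np.vstack([cv2.resize(p['frame'],(400,250)),a]))
```

```text
[ 0.55922552 -0.1314663   0.01849492] 0.00028100065108829726 [ 0.09290619  0.64434295 -0.13942293] 0.0
```

View pics/w3.png

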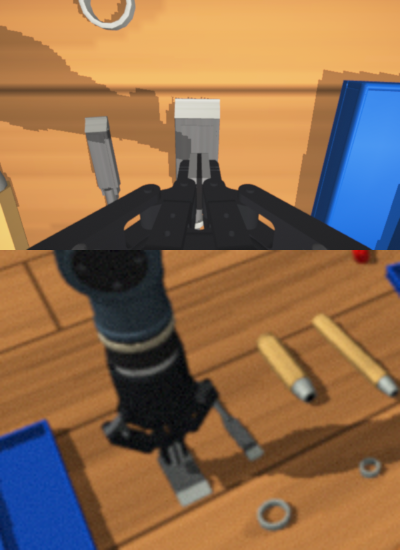

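The fingers shut above the blade without touching it: the tips stand higher than I assumed. I reopen and feel downward.

>>> servo_tool(steps=[[0,0,0,0,0,0],[0,0,0,0,0,0],[0,0,0,0,0,0],[0,0,0.005,0,0,0],[0,0,0.01,0,0,0]], fingers=0.1)

```text
time: 7.05
ee_pos: [0.5592, -0.1315, 0.0154]
tool_rot: [[1.0, 0.0, -0.0], [0.0, -1.0, 0.0], [-0.0, -0.0, -1.0]]
ft_force: [-0.5, -0.9, -0.2]
opening: 0.549
grasp_force: 0.0
```

>>> servo_tool(steps=[[0,0,0.003,0,0,0],[0,0,0.006,0,0,0],[0,0,0.01,0,0,0],[0,0,0.01,0,0,0],[0,0,0.01,0,0,0]])

```text
time: 7.68
ee_pos: [0.5593, -0.1315, 0.0125]
tool_rot: [[1.0, -0.0, 0.0], [-0.0, -1.0, -0.0], [0.0, 0.0, -1.0]]
ft_force: [-0.7, -0.4, -0.3]
opening: 0.548
grasp_force: 0.0
```

>>> servo_tool(steps=[[0,0,0.003,0,0,0],[0,0,0.006,0,0,0],[0,0,0.008,0,0,0],[0,0,0.008,0,0,0],[0,0,0.008,0,0,0]])

```text
time: 8.3
ee_pos: [0.5592, -0.1315, 0.0101]
tool_rot: [[1.0, 0.0, -0.0], [0.0, -1.0, -0.0], [-0.0, 0.0, -1.0]]
ft_force: [0.5, -0.3, -0.1]
opening: 0.546
grasp_force: 0.0
```

>>> servo_tool(steps=[[0,0,0,0,0,0],[0,0,0,0,0,0],[0,0,0,0,0,0],[0,0,0,0,0,0],[0,0,0,0,0,0]], fingers=-1)

```text
time: 8.93
ee_pos: [0.5592, -0.1315, 0.0101]
tool_rot: [[1.0, 0.0, -0.0], [0.0, -1.0, 0.0], [-0.0, -0.0, -1.0]]
ft_force: [-0.4, -0.0, 0.5]
opening: 0.002
grasp_force: 0.0
```

Run:
```python
from h import *
s=arm.sense(); print(s['ee_pos'],s['opening'],s['q'])
p=arm.capture('wrist'); c=-p['R'].T@p['t']; print(c, p['R'])
for z in (0,.005,.01,.02,.03): print(z,px(p,[(.5592,-.1315,z),(.5592+.011,-.1315,z)]).round())
cv2.imwrite('pics/w4.png',cv2.resize(p['frame'][110:360,180:460],None,fx=2.4,fy=2.4))
```

```text
[ 0.55922106 -0.13145608  0.01008668] 0.0021614948973209796 [-3.47605720e-01  2.36618278e-01 -1.23452862e-01  1.21076598e+00
  1.10284108e-05  2.79393537e+00]
[ 0.63491752 -0.13192874  0.15810348] [[ 1.54148243e-03 -9.99998747e-01 -3.61176500e-04]
 [-9.55035424e-01 -1.57925663e-03  2.96487513e-01]
 [-2.96487712e-01 -1.12093942e-04 -9.55036661e-01]]
0 [[317. 248.]
 [318. 228.]]
0.005 [[317. 252.]
 [317. 232.]]
0.01 [[317. 257.]
 [317. 236.]]
0.02 [[317. 267.]
 [317. 245.]]
0.03 [[317. 278.]
 [317. 255.]]
```

View pics/w4.png

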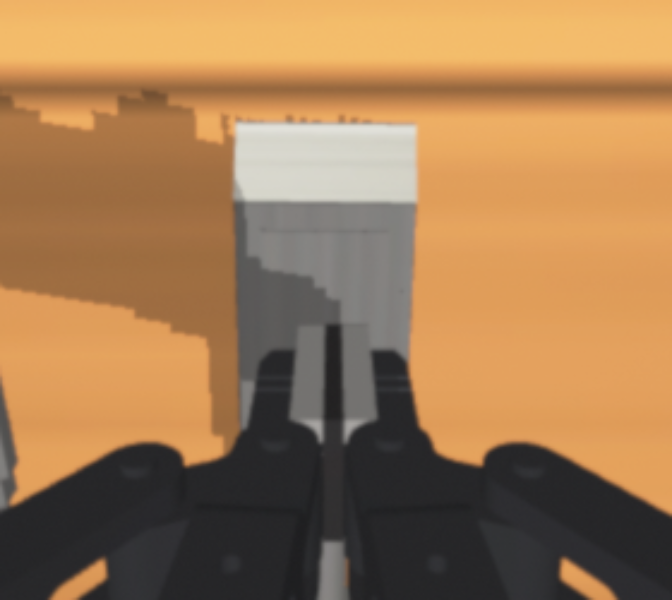

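The pads' front lower edge projects at about (320,245), which would be z ≈ 20 mm if they are 11 mm ahead of the TCP. I feel on down in small steps.

>>> servo_tool(steps=[[0,0,0.003,0,0,0],[0,0,0.006,0,0,0],[0,0,0.01,0,0,0],[0,0,0.01,0,0,0],[0,0,0.01,0,0,0]])

```text
time: 9.6
ee_pos: [0.5592, -0.1315, 0.0071]
tool_rot: [[1.0, 0.0, -0.0], [0.0, -1.0, 0.0], [-0.0, -0.0, -1.0]]
ft_force: [1.2, -0.1, 0.0]
opening: 0.007
grasp_force: 0.0
```

>>> servo_tool(steps=[[0,0,0.003,0,0,0],[0,0,0.006,0,0,0],[0,0,0.01,0,0,0],[0,0,0.01,0,0,0],[0,0,0.01,0,0,0]])

```text
time: 10.22
ee_pos: [0.5592, -0.1315, 0.0041]
tool_rot: [[1.0, -0.0, -0.0], [-0.0, -1.0, -0.0], [-0.0, 0.0, -1.0]]
ft_force: [0.3, -1.0, -0.4]
opening: -0.002
grasp_force: 0.0
```

Run:
```python
from h import *
s=arm.sense(); print(s['ee_pos'],s['opening'],s['ft_force'],s['ft_torque'],s['joint_torque'])
p=arm.capture('wrist'); q=arm.capture('scene')
cv2.imwrite('pics/w5.png',np.vstack([cv2.resize(p['frame'][150:350,180:460],(560,400)),cv2.resize(q['frame'][215:285,190:260],(200,200)).repeat(1,0)if 0 else cv2.resize(q['frame'][205:285,150:350],(560,200))]))
d=arm.outline_of(p,'broad_blade_mid'); print([(x['confidence'],x['rect']) for x in d])
```

```text
[ 0.5591953  -0.13147454  0.00408179] -0.0020660245653340487 [ 0.31346816 -0.97560888 -0.37926446] [0.0133177  0.03243054 0.03682058] [ 7.79666461e-04 -3.96113670e+01  3.04178059e+01  5.21276233e-03
  5.45005219e-05 -2.02957203e-06]
[(0.66, [278.1, 166.0, 355.7, 369.1])]
```

View pics/w5.png

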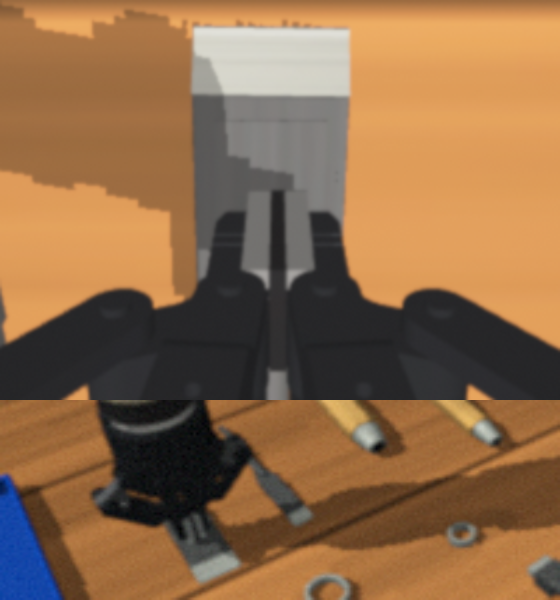

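Triangulating the tips from their known opening (201 px for 85 mm, 123 px for 55 mm) puts them about 9–12 mm behind the reported TCP, not 22 mm ahead. So the TCP has to go to about z = -7 mm. I reopen and descend.

>>> servo_tool(steps=[[0,0,0,0,0,0],[0,0,0,0,0,0],[0,0,0,0,0,0],[0,0,0.006,0,0,0],[0,0,0.013,0,0,0]], fingers=0.1)

```text
time: 11.0
ee_pos: [0.5592, -0.1315, 0.0001]
tool_rot: [[1.0, -0.0, 0.0], [-0.0, -1.0, 0.0], [0.0, -0.0, -1.0]]
ft_force: [0.1, 0.1, 0.2]
opening: 0.554
grasp_force: 0.0
```

>>> servo_tool(steps=[[0,0,0.004,0,0,0],[0,0,0.008,0,0,0],[0,0,0.012,0,0,0],[0,0,0.017,0,0,0],[0,0,0.017,0,0,0]])

```text
time: 11.62
ee_pos: [0.5591, -0.1314, -0.0051]
tool_rot: [[1.0, 0.0, -0.0], [0.0, -1.0, 0.0], [-0.0, -0.0, -1.0]]
ft_force: [-0.8, -0.5, 0.1]
opening: 0.549
grasp_force: 0.0
```

>>> servo_tool(steps=[[0,0,0,0,0,0],[0,0,0,0,0,0],[0,0,0,0,0,0],[0,0,0,0,0,0],[0,0,0,0,0,0]], fingers=-1)

```text
time: 12.25
ee_pos: [0.5596, -0.1315, -0.0045]
tool_rot: [[1.0, 0.0, 0.001], [0.0, -1.0, -0.0], [0.001, 0.0, -1.0]]
ft_force: [-0.2, 0.9, 2.7]
opening: 0.396
grasp_force: 60.7
```

>>> servo_tool(steps=[[0,0,-0.03,0,0,0],[0,0,-0.12,0,0,0],[0,0,-0.27,0,0,0],[0,0,-0.42,0,0,0],[0,0,-0.53,0,0,0]])

```text
time: 12.88
ee_pos: [0.5593, -0.1318, 0.156]
tool_rot: [[1.0, -0.0, 0.001], [-0.0, -1.0, -0.001], [0.001, 0.001, -1.0]]
ft_force: [1.2, -0.3, -2.9]
opening: 0.396
grasp_force: 60.2
```

>>> servo_tool(steps=[[0,-0.12,0,0,0,0],[0,-0.32,0,0,0,0],[0,-0.52,0,0,0,0],[0,-0.72,0,0,0,0],[0,-0.92,0,0,0,0]])

```text
time: 13.5
ee_pos: [0.5598, 0.1082, 0.1534]
tool_rot: [[0.998, 0.058, -0.004], [0.058, -0.998, 0.028], [-0.002, -0.029, -1.0]]
ft_force: [0.3, -0.3, -2.6]
opening: 0.398
grasp_force: 60.3
```

>>> servo_tool(steps=[[0,-0.2,0,0,0,0],[0,-0.38,0,0,0,0],[0,-0.46,0,0,0,0],[0,-0.46,0,0,0,0],[0,-0.46,0,0,0,0]])

```text
time: 14.12
ee_pos: [0.5634, 0.1778, 0.1579]
tool_rot: [[0.989, 0.149, -0.015], [0.15, -0.986, 0.076], [-0.003, -0.077, -0.997]]
ft_force: [-0.9, 0.5, -2.6]
opening: 0.398
grasp_force: 60.3
```

Run:
```python
from h import *
s=arm.sense(); print(s['time'],s['ee_pos'],s['opening'],s['ft_force'],s['grasp_force'])
p=arm.capture('wrist'); f=p['frame']; cv2.imwrite('pics/w6.png',f)
m=cv2.inRange(cv2.cvtColor(f,cv2.COLOR_BGR2HSV),(105,130,30),(130,255,255))
n,l,s,c=cv2.connectedComponentsWithStats(m)
for i in range(1,n):
    if s[i,4]>1500: print('tray',s[i],rect(p,l==i,.022))
```

```text
14.125 [0.56338348 0.17775824 0.15792376] 0.3977004255589503 [-0.93865275  0.48007578 -2.63509103] 60.32865285873413
tray [   42    49   231   260 42548] [517.9 346.2 222.2 186.3 -10.7]
```

View pics/w6.png

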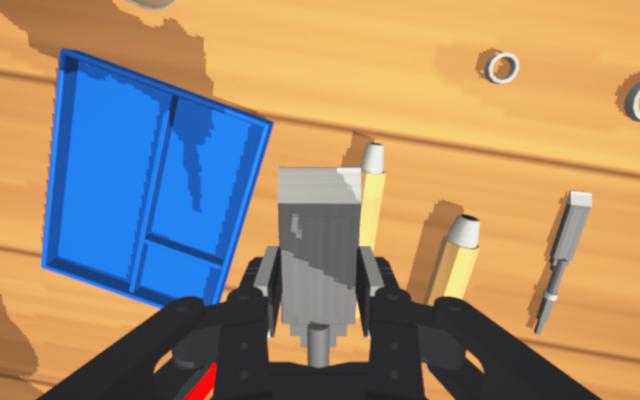

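The blade is held; three_tray (x +0.52, y +0.35) is clearly visible with the long compartment at left, and its angle is -10.7°. The last joint has reached its range limit, so I turn the tool half round, which the "either way round" rule allows.

>>> servo_tool(steps=[[0,0,0,0,0,-0.2],[0,0,0,0,0,-0.4],[0,0,0,0,0,-0.6],[0,0,0,0,0,-0.8],[0,0,0,0,0,-1]])

```text
time: 14.8
ee_pos: [0.5633, 0.1775, 0.158]
tool_rot: [[0.59, 0.808, -0.015], [0.806, -0.587, 0.076], [0.053, -0.057, -0.997]]
ft_force: [-0.4, 1.3, -2.7]
opening: 0.398
grasp_force: 60.3
```

>>> servo_tool(steps=[[0,0,0,0,0,-0.2],[0,0,0,0,0,-0.4],[0,0,0,0,0,-0.6],[0,0,0,0,0,-0.8],[0,0,0,0,0,-1]])

```text
time: 15.42
ee_pos: [0.5633, 0.1775, 0.158]
tool_rot: [[-0.154, 0.988, -0.015], [0.985, 0.155, 0.076], [0.077, -0.003, -0.997]]
ft_force: [-0.0, 0.6, -2.7]
opening: 0.4
grasp_force: 60.4
```

```bash
cat >> h.py <<'E'
from scipy.spatial.transform import Rotation as Ro
def yawR(d):
    a=np.radians(d); c,s=np.cos(a),np.sin(a)
    return np.array([[c,s,0],[s,-c,0],[0,0,-1.]])
def plan(*wps,start=None):
    "each waypoint (x,y,z,yaw deg): last-row numbers of one call, relative to the previous waypoint"
    s=arm.sense(); P,R=np.array(s['ee_pos']),np.array(s['tool_rot'])
    if start: P,R=np.array(start[:3]),yawR(start[3])
    for x,y,z,a in wps:
        Q=yawR(a); d=R.T@(np.array([x,y,z])-P)/.3; r=Ro.from_matrix(R.T@Q).as_rotvec()/np.radians(45)
        print(np.round(d,3),np.round(r,3),'rows>=',round(max(np.linalg.norm(d)*.3/.0625,np.linalg.norm(r)*45/10.7),1)); P,R=np.array([x,y,z]),Q
def tray(c,a,x,y):
    return np.array(c)+Ro.from_euler('z',a,degrees=True).as_matrix()[:2,:2]@[x,y]
E
python3 - <<'E'
from h import *
x,y=tray((.5175,.3465),-10.7,-.035,.0435); print(x,y)
plan((.53,.25,.13,134),(x,y,.1,169.3),(x,y,.015,169.3),(x,y,.0015,169.3))
E
```

```text
0.49118504989024603 0.39574198818814244
[ 0.248 -0.072  0.113] [ 0.027 -0.097 -0.78 ] rows>= 3.3
[0.439 0.244 0.1  ] [ 0.     0.    -0.784] rows>= 3.3
[0.    0.    0.283] [0. 0. 0.] rows>= 1.4
[0.    0.    0.045] [0. 0. 0.] rows>= 0.2
```

>>> servo_tool(steps=[[0.06,-0.018,0.03,0.007,-0.024,-0.19],[0.12,-0.036,0.06,0.014,-0.048,-0.39],[0.18,-0.054,0.09,0.02,-0.072,-0.58],[0.248,-0.072,0.113,0.027,-0.097,-0.78],[0.248,-0.072,0.113,0.027,-0.097,-0.78]])

```text
time: 16.05
ee_pos: [0.529, 0.2517, 0.1294]
tool_rot: [[-0.693, 0.721, -0.002], [0.721, 0.693, -0.0], [0.001, -0.002, -1.0]]
ft_force: [0.8, -0.5, -2.6]
opening: 0.396
grasp_force: 60.3
```

>>> servo_tool(steps=[[0.1,0.055,0.02,0,0,-0.18],[0.21,0.12,0.05,0,0,-0.38],[0.32,0.18,0.08,0,0,-0.58],[0.439,0.244,0.1,0,0,-0.784],[0.439,0.244,0.1,0,0,-0.784]])

```text
time: 16.68
ee_pos: [0.4911, 0.398, 0.0993]
tool_rot: [[-0.982, 0.188, -0.002], [0.188, 0.982, -0.0], [0.002, -0.0, -1.0]]
ft_force: [0.7, -0.6, -2.9]
opening: 0.396
grasp_force: 60.5
```

Run:
```python
from h import *
print(arm.sense()['ee_pos'],arm.sense()['q'])
p=arm.capture('top')
cv2.imwrite('pics/w7.png',cv2.resize(p['frame'][120:260,190:340],(750,600)[::1]))
x,y=.4912,.3957
plan((x,y,.015,169.3),(x,y,.0015,169.3))
p=arm.capture('wrist'); f=p['frame']; cv2.imwrite('pics/w7.png',f)
```

```text
[0.49110768 0.39798978 0.09928694] [5.74657957e-01 3.35700325e-01 1.78953803e-01 1.41546518e+00
 6.95447362e-04 7.64185506e-01]
[ 0.002 -0.003  0.282] [-0.002 -0.001 -0.007] rows>= 1.4
[0.    0.    0.045] [0. 0. 0.] rows>= 0.2
```

View pics/w7.png

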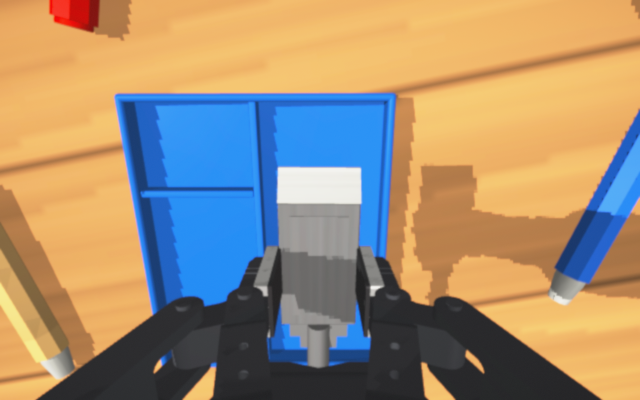

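The blade lies over the long compartment: divider at column 262, outer wall at 390, blade centre at 320. Lowering.

>>> servo_tool(steps=[[0.002,-0.003,0.1,0,0,-0.007],[0.002,-0.003,0.2,0,0,-0.007],[0.002,-0.003,0.26,0,0,-0.007],[0.002,-0.003,0.282,0,0,-0.007],[0.002,-0.003,0.282,0,0,-0.007]])

```text
time: 17.4
ee_pos: [0.4916, 0.3955, 0.0158]
tool_rot: [[-0.983, 0.185, -0.0], [0.185, 0.983, -0.0], [0.0, -0.0, -1.0]]
ft_force: [0.4, -0.2, -1.6]
opening: 0.4
grasp_force: 60.5
```

>>> servo_tool(steps=[[0,0,0.015,0,0,0],[0,0,0.03,0,0,0],[0,0,0.04,0,0,0],[0,0,0.046,0,0,0],[0,0,0.046,0,0,0]])

```text
time: 18.02
ee_pos: [0.4909, 0.3958, 0.0014]
tool_rot: [[-0.983, 0.184, -0.001], [0.184, 0.983, -0.0], [0.001, -0.001, -1.0]]
ft_force: [-0.5, 0.6, -2.9]
opening: 0.399
grasp_force: 60.5
```

>>> servo_tool(steps=[[0,0,0.002,0,0,0],[0,0,0.004,0,0,0],[0,0,0.004,0,0,0],[0,0,0.004,0,0,0],[0,0,0.004,0,0,0]])

```text
time: 18.65
ee_pos: [0.4912, 0.3959, 0.0006]
tool_rot: [[-0.983, 0.184, -0.0], [0.184, 0.983, 0.0], [0.0, 0.0, -1.0]]
ft_force: [0.3, 0.2, -1.9]
opening: 0.393
grasp_force: 60.6
```

>>> servo_tool(steps=[[0,0,0,0,0,0],[0,0,0,0,0,0],[0,0,0,0,0,0],[0,0,0,0,0,0],[0,0,-0.01,0,0,0]], fingers=0.1)

```text
time: 19.27
ee_pos: [0.4909, 0.3957, 0.0033]
tool_rot: [[-0.983, 0.184, -0.001], [0.184, 0.983, -0.0], [0.001, -0.001, -1.0]]
ft_force: [0.7, -0.8, 0.1]
opening: 0.547
grasp_force: 0.0
```

>>> servo_tool(steps=[[0,0,-0.1,0,0,0],[0,0,-0.25,0,0,0],[0,0,-0.4,0,0,0],[0,0,-0.45,0,0,0],[0,0,-0.45,0,0,0]])

```text
time: 19.9
ee_pos: [0.492, 0.3964, 0.1399]
tool_rot: [[-0.983, 0.184, 0.002], [0.184, 0.983, 0.002], [-0.002, 0.002, -1.0]]
ft_force: [0.1, 0.4, -1.2]
opening: 0.553
grasp_force: 0.0
```

Run:
```python
from h import *
s=arm.sense(); print(s['time'],s['ee_pos'],s['ft_force'],s['opening'])
p=arm.capture('wrist'); f=p['frame']; cv2.imwrite('pics/w8.png',f)
for d in arm.outline_of(p,'broad_blade_mid'): print(d['confidence'],d['rect'],rect(p,d['mask'],.01))
m=cv2.inRange(cv2.cvtColor(f,cv2.COLOR_BGR2HSV),(105,130,30),(130,255,255))
n,l,s,c=cv2.connectedComponentsWithStats(m)
for i in range(1,n):
    if s[i,4]>1500: print('tray',s[i],rect(p,l==i,.022))
plan((.489,.22,.14,175),(.489,.048,.14,180))
```

```text
19.9 [0.49198084 0.39640889 0.13985504] [ 0.05994895  0.4048841  -1.20323498] 0.5531605096911337
0.64 [297.9, 133.8, 341.0, 303.1] [524.1 388.9 162.5  37.2 -11.7]
tray [ 525   82  115  176 5820] [517.2 608.9 149.7  29.5 -26.1]
tray [  146    93   238   239 41869] [514.6 350.  217.3 182.7 -10.5]
[-0.103 -0.575 -0.011] [-0.003 -0.003 -0.125] rows>= 2.8
[-0.05  -0.571  0.   ] [ 0.     0.    -0.111] rows>= 2.8
```

>>> servo_tool(steps=[[-0.03,-0.18,0,0,0,-0.04],[-0.06,-0.36,0,0,0,-0.08],[-0.103,-0.575,-0.011,0,0,-0.125],[-0.137,-0.76,-0.011,0,0,-0.125],[-0.173,-0.95,-0.011,0,0,-0.125]], fingers=0.3)

```text
time: 20.62
ee_pos: [0.4878, 0.1042, 0.1391]
tool_rot: [[-0.996, 0.087, -0.005], [0.087, 0.996, -0.001], [0.005, -0.001, -1.0]]
ft_force: [0.8, 0.3, -0.1]
opening: 0.653
grasp_force: 0.0
```

>>> servo_tool(steps=[[0,-0.15,0,0,0,-0.111],[0,-0.2,0,0,0,-0.111],[0,-0.2,0,0,0,-0.111],[0,-0.2,0,0,0,-0.111],[0,-0.2,0,0,0,-0.111]])

```text
time: 21.25
ee_pos: [0.4844, 0.0477, 0.1416]
tool_rot: [[-1.0, -0.002, -0.001], [-0.002, 1.0, 0.0], [0.001, 0.0, -1.0]]
ft_force: [-0.0, 0.4, 0.6]
opening: 0.652
grasp_force: 0.0
```

Run:
```python
from h import *
s=arm.sense(); print(s['time'],s['ee_pos'],s['tool_rot'][0],s['opening'])
p=arm.capture('wrist'); f=p['frame']; cv2.imwrite('pics/w8.png',f)
for L,z in [('stout_handle_mid',.018),('slender_handle_mid',.014),('narrow_blade_mid',.006)]:
  for d in arm.outline_of(p,L): print(L,d['confidence'],np.round(d['rect']),rect(p,d['mask'],z))
```

```text
21.25 [0.48441474 0.04771695 0.14157972] [-9.99997858e-01 -1.91898629e-03 -7.74974441e-04] 0.6515944540102618
stout_handle_mid 0.88 [301. 120. 340. 266.] [491.5  50.3 128.3  31.    0. ]
slender_handle_mid 0.81 [405. 122. 443. 288.] [506.2 139.1 155.3  28.4   3.6]
slender_handle_mid 0.76 [591.   1. 639.  16.] [345.3 265.7  31.7   9.8 -89.8]
narrow_blade_mid 0.76 [193. 135. 228. 281.] [509.5 -50.2 137.7  19.7   3.5]
```

View pics/w8.png

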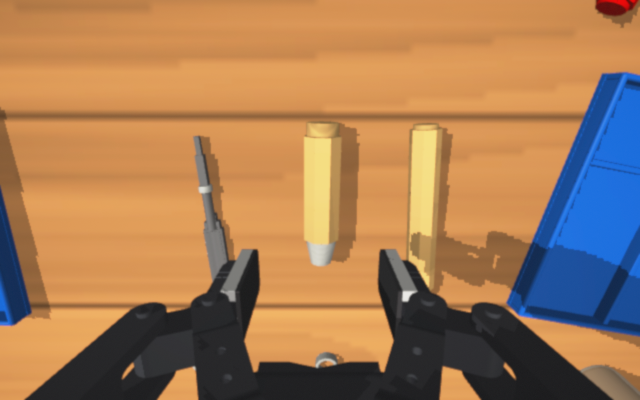

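The stout handle lies from (322,122) to its ferrule at (320,265), centred and parallel between the fingers. Descend and grip.

>>> servo_tool(steps=[[-0.019,0.008,0.1,0,0,0],[-0.019,0.008,0.25,0,0,0],[-0.019,0.008,0.4,0,0,0],[-0.019,0.008,0.465,0,0,0],[-0.019,0.008,0.482,0,0,0]])

```text
time: 22.08
ee_pos: [0.4884, 0.0491, -0.0046]
tool_rot: [[-1.0, -0.0, -0.004], [-0.0, 1.0, 0.0], [0.004, 0.0, -1.0]]
ft_force: [0.5, 0.5, 0.1]
opening: 0.653
grasp_force: 0.0
```

>>> servo_tool(steps=[[0,0,0,0,0,0],[0,0,0,0,0,0],[0,0,0,0,0,0],[0,0,0,0,0,0],[0,0,0,0,0,0]], fingers=-1)

```text
time: 22.7
ee_pos: [0.4916, 0.0488, -0.0012]
tool_rot: [[-1.0, 0.0, 0.003], [0.0, 1.0, -0.0], [-0.003, -0.0, -1.0]]
ft_force: [0.3, 1.0, 6.0]
opening: 0.333
grasp_force: 62.5
```

Run:
```python
from h import *
s=arm.sense(); P=s['ee_pos']; print(P)
for c in [(.516,.3483),(.5179,.3462)]: print(tray(c,-10.6,.0335,-.0465))
x,y=tray((.516,.3483),-10.6,.0335,-.0465)
plan((P[0],P[1],.13,180),(x,y,.13,169.4),(x,y,.02,169.4))
```

```text
[ 0.49155673  0.04876143 -0.00118854]
[0.5403746  0.29643114]
[0.5422746  0.29433114]
[-0.001 -0.    -0.437] [-0.     0.004 -0.   ] rows>= 2.1
[-0.163  0.826  0.   ] [0.    0.    0.236] rows>= 4.0
[0.    0.    0.367] [0. 0. 0.] rows>= 1.8
```

>>> servo_tool(steps=[[0,0,-0.03,0,0,0],[0,0,-0.12,0,0,0],[0,0,-0.27,0,0,0],[0,0,-0.4,0,0,0],[0,0,-0.437,0,0,0]])

```text
time: 23.32
ee_pos: [0.4917, 0.0487, 0.1312]
tool_rot: [[-1.0, 0.0, 0.004], [0.0, 1.0, -0.0], [-0.004, -0.0, -1.0]]
ft_force: [0.3, 0.2, -0.3]
opening: 0.333
grasp_force: 61.7
```

>>> servo_tool(steps=[[-0.02,0.12,0,0,0,0.03],[-0.06,0.32,0,0,0,0.09],[-0.1,0.52,0,0,0,0.15],[-0.14,0.72,0,0,0,0.21],[-0.163,0.826,0,0,0,0.236]])

```text
time: 23.95
ee_pos: [0.5378, 0.2992, 0.1257]
tool_rot: [[-0.983, 0.183, -0.004], [0.183, 0.983, -0.001], [0.004, -0.002, -1.0]]
ft_force: [-0.1, -1.5, -0.7]
opening: 0.332
grasp_force: 61.7
```

>>> servo_tool(steps=[[0,0,0,0,0,0],[0,0,0,0,0,0],[0,0,0.1,0,0,0],[0,0,0.15,0,0,0],[0,0,0.15,0,0,0]])

```text
time: 24.58
ee_pos: [0.5374, 0.2949, 0.0811]
tool_rot: [[-0.983, 0.186, -0.005], [0.186, 0.983, -0.002], [0.004, -0.003, -1.0]]
ft_force: [-0.5, 0.3, -0.7]
opening: 0.331
grasp_force: 61.7
```

Run:
```python
from h import *
s=arm.sense(); print(s['time'],s['ee_pos'],s['grasp_force'],s['ft_force'])
p=arm.capture('wrist'); f=p['frame']; cv2.imwrite('pics/w9.png',f)
for d in arm.outline_of(p,'stout_handle_mid'): print(d['confidence'],np.round(d['rect']),rect(p,d['mask'],s['ee_pos'][2]+.02))
x,y=.5405,.2960
plan((x,y,.02,169.4),(x,y,.006,169.4))
```

```text
24.575 [0.53740306 0.29491797 0.08110056] 61.682841014117 [-0.5152315   0.33069499 -0.72387851]
0.91 [280. 130. 358. 370.] [529.6 296.4 111.9  30.8 -11. ]
[-0.004  0.001  0.212] [-0.    -0.    -0.002] rows>= 1.0
[0.    0.    0.047] [0. 0. 0.] rows>= 0.2
```

View pics/w9.png

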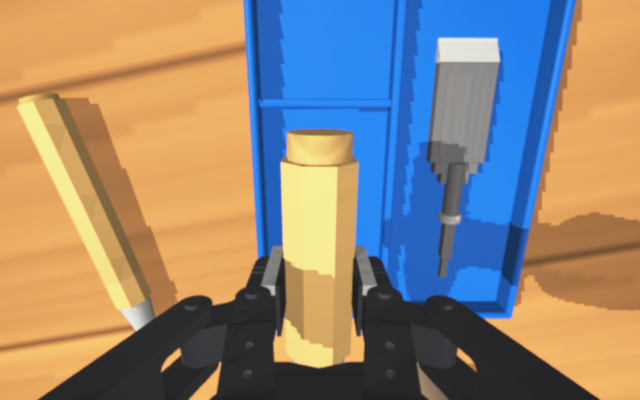

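Run:
```python
from h import *
p=arm.capture('wrist'); z=arm.sense()['ee_pos'][2]
print('end',w(p,[(320,143)],z+.016),'divider',w(p,[(325,103),(258,103),(392,103)],.018),'far wall inner',w(p,[(513,312)],.022))
u=np.array([np.cos(np.radians(-10.6)),np.sin(np.radians(-10.6))]); v=np.array([-u[1],u[0]])
for c in [(.516,.3483),(.5179,.3462)]:
  for q in [(320,143)]: e=w(p,[q],z+.016)[0]-c; print('end tray',e@u,e@v)
  for q in [(325,103),(392,103),(258,103)]: e=w(p,[q],.018)[0]-c; print('div tray',e@u,e@v)
```

```text
end [[0.48195156 0.30705554]] divider [[0.46927908 0.31295928]
 [0.46166816 0.27222312]
 [0.47689099 0.35370077]] far wall inner [[0.64097035 0.4232558 ]]
end tray -0.02588044275008716 -0.04680389887431617
div tray -0.039422671670425846 -0.04333201973849603
div tray -0.03943510535838152 -0.0018855424621191874
div tray -0.039410239610940624 -0.08477306866854552
end tray -0.028134317749758032 -0.04508924220726629
div tray -0.04167654667009672 -0.04161736307144614
div tray -0.0416889803580524 -0.00017088579506930327
div tray -0.041664114610611494 -0.08305841200149562
```

>>> servo_tool(steps=[[0.003,0,0.07,0,0,0],[0.003,0,0.14,0,0,0],[0.003,0,0.19,0,0,0],[0.003,0,0.21,0,0,0],[0.003,0,0.21,0,0,0]])

```text
time: 25.35
ee_pos: [0.5381, 0.2968, 0.0204]
tool_rot: [[-0.983, 0.184, -0.0], [0.184, 0.983, -0.0], [0.0, -0.0, -1.0]]
ft_force: [-0.3, -0.1, -1.0]
opening: 0.333
grasp_force: 61.7
```

>>> servo_tool(steps=[[0,0,0.015,0,0,0],[0,0,0.03,0,0,0],[0,0,0.04,0,0,0],[0,0,0.045,0,0,0],[0,0,0.045,0,0,0]])

```text
time: 25.98
ee_pos: [0.538, 0.2967, 0.0066]
tool_rot: [[-0.983, 0.184, -0.001], [0.184, 0.983, -0.0], [0.001, -0.0, -1.0]]
ft_force: [-0.0, 0.8, -1.7]
opening: 0.334
grasp_force: 61.7
```

>>> servo_tool(steps=[[0,0,0.003,0,0,0],[0,0,0.006,0,0,0],[0,0,0.009,0,0,0],[0,0,0.009,0,0,0],[0,0,0.009,0,0,0]])

```text
time: 26.6
ee_pos: [0.5381, 0.2968, 0.0041]
tool_rot: [[-0.983, 0.184, -0.0], [0.184, 0.983, -0.0], [0.0, -0.0, -1.0]]
ft_force: [-0.1, 0.1, -0.1]
opening: 0.334
grasp_force: 61.7
```

>>> servo_tool(steps=[[0,0,0,0,0,0],[0,0,0,0,0,0],[0,0,0,0,0,0],[0,0,0,0,0,0],[0,0,-0.01,0,0,0]], fingers=0.0)

```text
time: 27.22
ee_pos: [0.5378, 0.2966, 0.0069]
tool_rot: [[-0.983, 0.184, -0.001], [0.184, 0.983, -0.0], [0.001, -0.001, -1.0]]
ft_force: [-0.1, -0.3, -0.4]
opening: 0.501
grasp_force: 0.0
```

>>> servo_tool(steps=[[0,0,-0.1,0,0,0],[0,0,-0.25,0,0,0],[0,0,-0.4,0,0,0],[0,0,-0.5,0,0,0],[0,0,-0.5,0,0,0]])

```text
time: 27.85
ee_pos: [0.5404, 0.2977, 0.1615]
tool_rot: [[-0.983, 0.184, 0.007], [0.184, 0.983, 0.003], [-0.006, 0.004, -1.0]]
ft_force: [0.3, -0.4, -0.3]
opening: 0.502
grasp_force: 0.0
```

Run:
```python
from h import *
s=arm.sense(); print(s['time'],s['ee_pos'],s['ft_force'],s['opening'])
p=arm.capture('wrist'); f=p['frame']; cv2.imwrite('pics/w10.png',f)
for d in arm.outline_of(p,'stout_handle_mid'): print(d['confidence'],d['rect'],rect(p,d['mask'],.022))
plan((.60,.12,.15,180),(.66,-.068,.15,180))
```

```text
27.85 [0.54040957 0.29771878 0.16146839] [ 0.26023056 -0.43049683 -0.30804285] 0.5017596496483416
0.95 [297.1, 109.3, 333.8, 250.6] [538.9 296.5 128.7  31.4 -11.1]
[-0.311 -0.541  0.023] [-0.    -0.    -0.236] rows>= 3.0
[-0.2   -0.627  0.   ] [0. 0. 0.] rows>= 3.2
```

>>> servo_tool(steps=[[-0.1,-0.17,0.02,0,0,-0.08],[-0.2,-0.35,0.023,0,0,-0.16],[-0.311,-0.541,0.023,0,0,-0.236],[-0.345,-0.72,0.023,0,0,-0.236],[-0.38,-0.91,0.023,0,0,-0.236]], fingers=0.3)

```text
time: 28.58
ee_pos: [0.5985, 0.0056, 0.1472]
tool_rot: [[-1.0, 0.0, -0.005], [0.0, 1.0, 0.0], [0.005, 0.0, -1.0]]
ft_force: [0.9, -0.2, 0.3]
opening: 0.65
grasp_force: 0.0
```

>>> servo_tool(steps=[[-0.07,-0.15,0,0,0,0],[-0.15,-0.26,0,0,0,0],[-0.15,-0.26,0,0,0,0],[-0.15,-0.26,0,0,0,0],[-0.15,-0.26,0,0,0,0]])

```text
time: 29.2
ee_pos: [0.644, -0.0692, 0.1495]
tool_rot: [[-1.0, -0.001, -0.002], [-0.001, 1.0, 0.001], [0.002, 0.001, -1.0]]
ft_force: [0.1, 0.1, -0.5]
opening: 0.65
grasp_force: 0.0
```

Run:
```python
from h import *
s=arm.sense(); print(s['time'],s['ee_pos'],s['tool_rot'][0],s['opening'],s['q'])
p=arm.capture('wrist'); f=p['frame']; cv2.imwrite('pics/w11.png',f)
print(px(p,[(.673,-.068,.005),(.679,.055,.005)]))
for L in ['large_hoop_mid','small_hoop_mid']:
  for d in arm.outline_of(p,L): print(L,d['confidence'],np.round(d['rect']),rect(p,d['mask'],.006))
```

```text
29.2 [ 0.64404832 -0.06922419  0.14953287] [-0.99999708 -0.0014084  -0.00196371] 0.6497904143629373 [-2.10608009e-01  3.70987581e-01  3.23487269e-01  1.52533509e+00
  1.44972896e-04 -2.12017116e-01]
[[319.80734947 213.77449332]
 [450.3968386  220.10380295]]
large_hoop_mid 0.92 [301. 194. 339. 234.] [ 6.732e+02 -6.820e+01  3.760e+01  3.460e+01  1.000e-01]
small_hoop_mid 0.9 [438. 210. 464. 234.] [679.7  55.3  25.2  24.4   6.3]
```

View pics/w11.png

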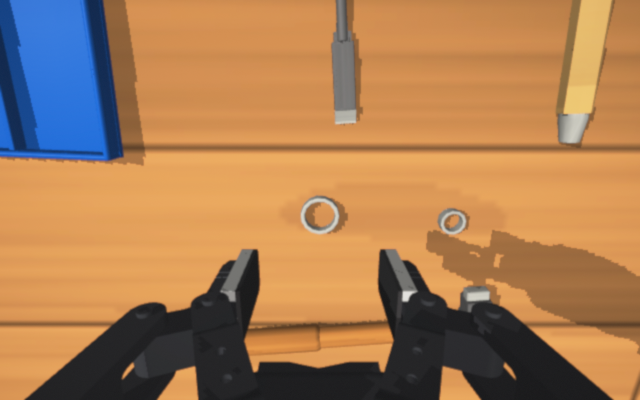

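The larger hoop is at (320,214) and the smaller one at (452,221). Taking the larger.

>>> servo_tool(steps=[[-0.097,0.003,0.1,0,0,0],[-0.097,0.003,0.28,0,0,0],[-0.097,0.003,0.43,0,0,0],[-0.097,0.003,0.49,0,0,0],[-0.097,0.003,0.503,0,0,0]])

```text
time: 29.98
ee_pos: [0.6731, -0.0692, -0.0015]
tool_rot: [[-1.0, -0.0, -0.002], [-0.0, 1.0, 0.0], [0.002, 0.0, -1.0]]
ft_force: [0.1, 0.5, -0.3]
opening: 0.652
grasp_force: 0.0
```

>>> servo_tool(steps=[[0,0,0,0,0,0],[0,0,0.006,0,0,0],[0,0,0.009,0,0,0],[0,0,0.009,0,0,0],[0,0,0.009,0,0,0]])

```text
time: 30.6
ee_pos: [0.674, -0.0697, -0.0032]
tool_rot: [[-1.0, 0.0, -0.0], [0.0, 1.0, -0.0], [0.0, -0.0, -1.0]]
ft_force: [0.7, -0.5, 0.2]
opening: 0.654
grasp_force: 0.0
```

>>> servo_tool(steps=[[0,0,0,0,0,0],[0,0,0,0,0,0],[0,0,0,0,0,0],[0,0,0,0,0,0],[0,0,0,0,0,0]], fingers=-1)

```text
time: 31.22
ee_pos: [0.6744, -0.0698, -0.0028]
tool_rot: [[-1.0, 0.0, 0.001], [0.0, 1.0, -0.0], [-0.001, -0.0, -1.0]]
ft_force: [-0.7, -0.0, 3.9]
opening: 0.38
grasp_force: 59.4
```

Run:
```python
from h import *
P=arm.sense()['ee_pos']; print(P)
x,y=tray((.517,.3472),-10.6,-.075,-.0465); print(x,y)
plan((P[0],P[1],.13,180),(.60,.12,.13,180),(x,y,.13,169.4),(x,y,.02,169.4))
```

```text
[ 0.67435084 -0.06978599 -0.00278556]
0.43472611101029196 0.31528985756049976
[-0.    -0.    -0.443] [-0.     0.001 -0.   ] rows>= 2.1
[0.248 0.633 0.   ] [0. 0. 0.] rows>= 3.3
[0.551 0.651 0.   ] [0.    0.    0.236] rows>= 4.1
[0.    0.    0.367] [0. 0. 0.] rows>= 1.8
```

>>> servo_tool(steps=[[0,0,-0.03,0,0,0],[0,0,-0.12,0,0,0],[0,0,-0.27,0,0,0],[0,0,-0.4,0,0,0],[0,0,-0.443,0,0,0]])

```text
time: 31.85
ee_pos: [0.6756, -0.07, 0.133]
tool_rot: [[-1.0, 0.0, 0.005], [0.0, 1.0, -0.001], [-0.005, -0.001, -1.0]]
ft_force: [-0.0, -0.8, -0.5]
opening: 0.382
grasp_force: 59.6
```

>>> servo_tool(steps=[[0.04,0.1,0,0,0,0],[0.1,0.26,0,0,0,0],[0.17,0.44,0,0,0,0],[0.24,0.61,0,0,0,0],[0.248,0.633,0,0,0,0]])

```text
time: 32.48
ee_pos: [0.5969, 0.1235, 0.1276]
tool_rot: [[-1.0, -0.005, -0.004], [-0.005, 1.0, 0.0], [0.004, 0.0, -1.0]]
ft_force: [1.1, -0.3, 0.8]
opening: 0.378
grasp_force: 59.6
```

>>> servo_tool(steps=[[0.12,0.15,0,0,0,0.05],[0.25,0.3,0,0,0,0.1],[0.38,0.45,0,0,0,0.16],[0.5,0.59,0,0,0,0.22],[0.551,0.651,0,0,0,0.236]])

```text
time: 33.1
ee_pos: [0.4321, 0.3165, 0.1282]
tool_rot: [[-0.983, 0.183, -0.003], [0.183, 0.983, -0.001], [0.002, -0.002, -1.0]]
ft_force: [-0.2, -0.9, 0.4]
opening: 0.381
grasp_force: 59.6
```

>>> servo_tool(steps=[[0,0,0,0,0,0],[0,0,0.1,0,0,0],[0,0,0.2,0,0,0],[0,0,0.2,0,0,0],[0,0,0.2,0,0,0]])

```text
time: 33.72
ee_pos: [0.4352, 0.3149, 0.07]
tool_rot: [[-0.983, 0.186, 0.0], [0.186, 0.983, -0.0], [-0.0, -0.0, -1.0]]
ft_force: [-0.1, -0.0, 0.4]
opening: 0.384
grasp_force: 59.7
```

Run:
```python
from h import *
s=arm.sense(); print(s['time'],s['ee_pos'],s['grasp_force'],s['ft_force'])
p=arm.capture('wrist'); f=p['frame']; cv2.imwrite('pics/w12.png',f)
x,y=.4347,.3153
plan((x,y,.02,169.4),(x,y,.003,169.4))
```

```text
33.725 [0.43522119 0.31491059 0.07002669] 59.650514647364616 [-0.08814084 -0.01381494  0.44007998]
[ 0.003 -0.001  0.169] [ 0.001  0.002 -0.002] rows>= 0.8
[0.    0.    0.057] [0. 0. 0.] rows>= 0.3
```

View pics/w12.png

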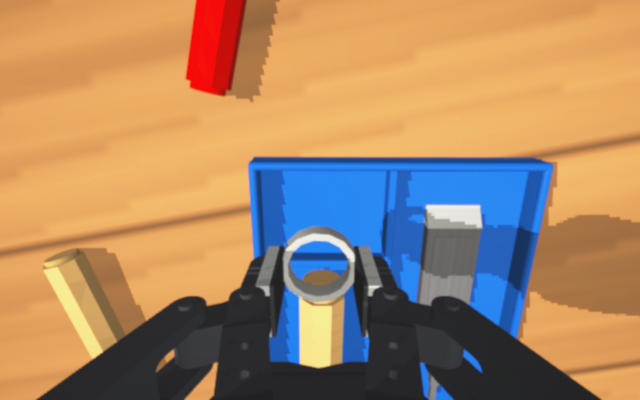

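The hoop is held level over the small compartment, with the stout handle and blade lying properly in theirs. Lowering.

>>> servo_tool(steps=[[0.003,0,0.06,0,0,0],[0.003,0,0.12,0,0,0],[0.003,0,0.16,0,0,0],[0.003,0,0.19,0,0,0],[0.003,0,0.205,0,0,0]])

```text
time: 34.4
ee_pos: [0.4328, 0.3155, 0.007]
tool_rot: [[-0.983, 0.184, -0.002], [0.184, 0.983, -0.001], [0.001, -0.001, -1.0]]
ft_force: [0.6, -0.9, -0.1]
opening: 0.38
grasp_force: 59.6
```

>>> servo_tool(steps=[[0,0,0.005,0,0,0],[0,0,0.01,0,0,0],[0,0,0.015,0,0,0],[0,0,0.019,0,0,0],[0,0,0.019,0,0,0]])

```text
time: 35.02
ee_pos: [0.4333, 0.3157, 0.0023]
tool_rot: [[-0.983, 0.184, -0.0], [0.184, 0.983, -0.0], [0.0, -0.0, -1.0]]
ft_force: [0.6, 0.1, -0.2]
opening: 0.382
grasp_force: 59.6
```

>>> servo_tool(steps=[[0,0,0,0,0,0],[0,0,0,0,0,0],[0,0,0,0,0,0],[0,0,0,0,0,0],[0,0,-0.01,0,0,0]], fingers=0.1)

```text
time: 35.65
ee_pos: [0.4331, 0.3156, 0.0052]
tool_rot: [[-0.983, 0.184, -0.001], [0.184, 0.983, -0.0], [0.001, -0.001, -1.0]]
ft_force: [-0.9, 1.0, -1.8]
opening: 0.547
grasp_force: 0.0
```

>>> servo_tool(steps=[[0,0,-0.1,0,0,0],[0,0,-0.25,0,0,0],[0,0,-0.4,0,0,0],[0,0,-0.48,0,0,0],[0,0,-0.48,0,0,0]])

```text
time: 36.28
ee_pos: [0.4352, 0.3167, 0.1524]
tool_rot: [[-0.983, 0.184, 0.005], [0.184, 0.983, 0.003], [-0.004, 0.004, -1.0]]
ft_force: [0.2, -0.3, -0.8]
opening: 0.545
grasp_force: 0.0
```

Run:
```python
from h import *
s=arm.sense(); print(s['time'],s['ee_pos'],s['opening'])
p=arm.capture('wrist')
for d in arm.outline_of(p,'large_hoop_mid'): 
  r=rect(p,d['mask'],.012); print(d['confidence'],d['rect'],r); e=Ro.from_euler('z',10.6,degrees=True).as_matrix()[:2,:2]@(r[:2]-[517,347.2]); print(e)
plan((.505,.138,.15,180))
```

```text
36.275 [0.43520583 0.3166807  0.15238251] 0.5448946080752135
0.91 [296.3, 161.9, 336.9, 201.1] [433.1 315.7  34.8  34.7 -55.4]
[-76.67380825 -46.39598181]
[-0.344 -0.538 -0.005] [-0.001 -0.001 -0.236] rows>= 3.1
```

The hoop lies at (-77,-46) in its compartment. Next the slender wooden handle.

>>> servo_tool(steps=[[-0.1,-0.16,0,0,0,-0.08],[-0.2,-0.33,0,0,0,-0.16],[-0.3,-0.48,0,0,0,-0.236],[-0.344,-0.538,0,0,0,-0.236],[-0.344,-0.538,0,0,0,-0.236]], fingers=0.3)

```text
time: 37.0
ee_pos: [0.5042, 0.1364, 0.1468]
tool_rot: [[-1.0, 0.003, -0.005], [0.003, 1.0, -0.001], [0.005, -0.001, -1.0]]
ft_force: [-0.5, -0.0, -0.9]
opening: 0.651
grasp_force: 0.0
```

Run:
```python
from h import *
s=arm.sense(); print(s['time'],s['ee_pos'],s['tool_rot'][0],s['opening'])
p=arm.capture('wrist'); cv2.imwrite('pics/w13.png',p['frame'])
for d in arm.outline_of(p,'slender_handle_mid'): print(d['confidence'],np.round(d['rect']),rect(p,d['mask'],.014))
```

```text
37.0 [0.50422572 0.13636476 0.14678141] [-0.99998335  0.00336879 -0.00468583] 0.6511897754526365
0.85 [299. 100. 340. 286.] [517.8 140.4 176.4  24.7   3.3]
0.26 [421.  42. 640. 324.] [517.1 349.5 227.3 199.3 -10.6]
```

View pics/w13.png

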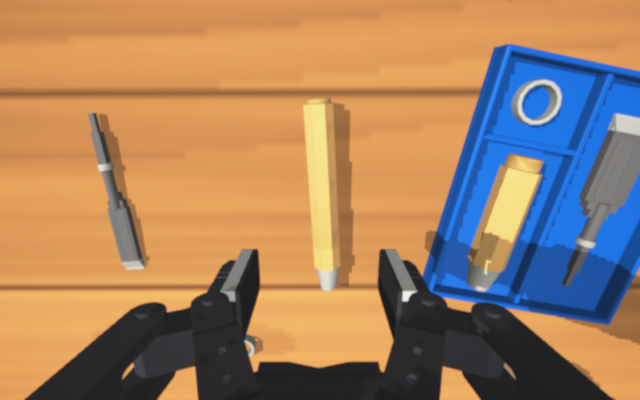

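The slender wooden handle runs from (318,100) to its ferrule at (329,288). The red and blue look-alikes are not in this view. The three-tray parts are all lying properly.

Run:
```python
from h import *
plan((.517,.140,.10,183.3),(.517,.14,-.003,183.3))
P=(.517,.14,-.002,183.3)
x,y=tray((.514,-.3165),-2.2,0,.0405); print(x,y)
plan((.517,.14,.13,183.3),(.516,-.10,.13,180),(x,y,.13,177.8),start=P)
```

```text
[-0.044  0.006  0.158] [ 0.    -0.005 -0.074] rows>= 0.8
[0.    0.    0.343] [0. 0. 0.] rows>= 1.6
0.5155547062680446 -0.2760298518853698
[ 0.    0.   -0.44] [0. 0. 0.] rows>= 2.1
[ 0.049 -0.798  0.   ] [0.    0.    0.073] rows>= 3.8
[ 0.001 -0.587  0.   ] [0.    0.    0.049] rows>= 2.8
```

>>> servo_tool(steps=[[-0.044,0.007,0.06,0,0,-0.074],[-0.044,0.007,0.16,0,0,-0.074],[-0.044,0.007,0.33,0,0,-0.074],[-0.044,0.007,0.46,0,0,-0.074],[-0.044,0.007,0.485,0,0,-0.074]])

```text
time: 37.72
ee_pos: [0.5137, 0.1409, -0.0003]
tool_rot: [[-0.998, -0.06, -0.009], [-0.06, 0.998, -0.001], [0.009, -0.0, -1.0]]
ft_force: [-1.3, 0.1, -0.9]
opening: 0.649
grasp_force: 0.0
```

>>> servo_tool(steps=[[0,0,0.004,0,0,0],[0,0,0.009,0,0,0],[0,0,0.013,0,0,0],[0,0,0.013,0,0,0],[0,0,0.013,0,0,0]])

```text
time: 38.35
ee_pos: [0.5186, 0.1401, 0.0004]
tool_rot: [[-0.998, -0.058, 0.0], [-0.058, 0.998, 0.0], [-0.0, 0.0, -1.0]]
ft_force: [-0.4, -0.7, 0.3]
opening: 0.65
grasp_force: 0.0
```

>>> servo_tool(steps=[[0,0,0,0,0,0],[0,0,0,0,0,0],[0,0,0,0,0,0],[0,0,0,0,0,0],[0,0,0,0,0,0]], fingers=-1)

```text
time: 38.98
ee_pos: [0.5185, 0.1402, 0.0002]
tool_rot: [[-0.998, -0.058, 0.0], [-0.058, 0.998, -0.0], [-0.0, -0.0, -1.0]]
ft_force: [0.3, -0.0, 2.1]
opening: 0.255
grasp_force: 62.2
```

>>> servo_tool(steps=[[0,0,-0.03,0,0,0],[0,0,-0.12,0,0,0],[0,0,-0.27,0,0,0],[0,0,-0.4,0,0,0],[0,0,-0.435,0,0,0]])

```text
time: 39.6
ee_pos: [0.5202, 0.1405, 0.134]
tool_rot: [[-0.998, -0.058, 0.005], [-0.058, 0.998, 0.001], [-0.005, 0.0, -1.0]]
ft_force: [0.4, 0.3, -0.8]
opening: 0.26
grasp_force: 61.8
```

>>> servo_tool(steps=[[0.01,-0.12,0,0,0,0.02],[0.02,-0.31,0,0,0,0.04],[0.03,-0.5,0,0,0,0.06],[0.04,-0.69,0,0,0,0.073],[0.049,-0.798,0,0,0,0.073]])

```text
time: 40.22
ee_pos: [0.5163, -0.102, 0.1287]
tool_rot: [[-1.0, 0.002, -0.003], [0.002, 1.0, 0.0], [0.003, 0.0, -1.0]]
ft_force: [0.4, 0.3, -0.2]
opening: 0.262
grasp_force: 61.8
```

>>> servo_tool(steps=[[0,-0.15,0,0,0,0.02],[0,-0.32,0,0,0,0.049],[0,-0.48,0,0,0,0.049],[0,-0.587,0,0,0,0.049],[0,-0.587,0,0,0,0.049]])

```text
time: 40.85
ee_pos: [0.5164, -0.2776, 0.1283]
tool_rot: [[-0.999, 0.041, -0.003], [0.041, 0.999, 0.001], [0.003, 0.001, -1.0]]
ft_force: [0.1, 1.1, -0.5]
opening: 0.256
grasp_force: 61.8
```

Run:
```python
from h import *
s=arm.sense(); print(s['time'],s['ee_pos'],s['grasp_force'],s['q'])
p=arm.capture('wrist'); f=p['frame']; cv2.imwrite('pics/w14.png',f)
m=cv2.inRange(cv2.cvtColor(f,cv2.COLOR_BGR2HSV),(105,130,30),(130,255,255))
n,l,st,c=cv2.connectedComponentsWithStats(m)
for i in range(1,n):
    if st[i,4]>1500: print('tray',st[i],rect(p,l==i,.022))
for d in arm.outline_of(p,'two_tray'): print(d['confidence'],d['rect'],rect(p,d['mask'],.022))
for d in arm.outline_of(p,'slender_handle_mid'): print(d['confidence'],d['rect'],rect(p,d['mask'],s['ee_pos'][2]+.012))
```

```text
40.85 [ 0.51637085 -0.27763522  0.12833092] 61.79125347174704 [-6.07328942e-01  2.10405336e-01  8.53892744e-02  1.44902462e+00
 -6.43049945e-04 -5.65895331e-01]
tray [  137    51   232   255 35411] [ 511.8 -324.2  207.8  164.9   -2.2]
0.68 [133.6, 50.7, 371.9, 303.9] [ 511.5 -324.4  208.4  166.7   -2.3]
0.92 [284.8, 59.0, 351.7, 365.2] [ 499.3 -277.2  144.5   24.7   -2.4]
```

View pics/w14.png

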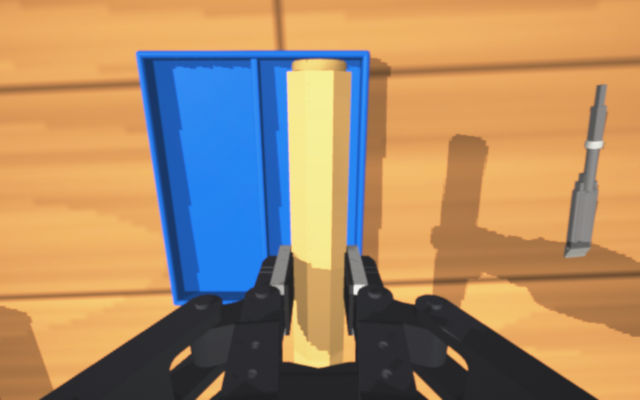

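Run:
```python
from h import *
p=arm.capture('wrist'); P=arm.sense()['ee_pos']
e=w(p,[(320,64)],P[2]+.012)[0]; print('end',e,'centre',e+.0875*np.array([np.cos(.04),-np.sin(.04)]),P)
x,y=tray((.5116,-.3243),-2.2,0,.0405); print(x,y)
plan((x,y,.03,177.8),(x,y,.008,177.8))
```

```text
end [ 0.42951624 -0.27125951] centre [ 0.51694625 -0.27475858] [ 0.51726521 -0.27446426  0.12965189]
0.5131547062680446 -0.2838298518853698
[ 0.012 -0.032  0.332] [ 0.002 -0.002  0.002] rows>= 1.6
[0.    0.    0.073] [0. 0. 0.] rows>= 0.4
```

>>> servo_tool(steps=[[0.012,-0.032,0.05,0,0,0],[0.012,-0.032,0.16,0,0,0],[0.012,-0.032,0.27,0,0,0],[0.012,-0.032,0.325,0,0,0],[0.012,-0.032,0.332,0,0,0]])

```text
time: 41.68
ee_pos: [0.5123, -0.2842, 0.0289]
tool_rot: [[-0.999, 0.037, -0.003], [0.037, 0.999, 0.002], [0.004, 0.002, -1.0]]
ft_force: [0.5, -0.3, -1.1]
opening: 0.26
grasp_force: 61.8
```

>>> servo_tool(steps=[[0,0,0.02,0,0,0],[0,0,0.045,0,0,0],[0,0,0.065,0,0,0],[0,0,0.075,0,0,0],[0,0,0.075,0,0,0]])

```text
time: 42.3
ee_pos: [0.5134, -0.2852, 0.0081]
tool_rot: [[-0.999, 0.038, -0.001], [0.038, 0.999, 0.0], [0.001, 0.0, -1.0]]
ft_force: [-0.7, -0.5, -1.0]
opening: 0.261
grasp_force: 61.8
```

>>> servo_tool(steps=[[0,0,0.003,0,0,0],[0,0,0.006,0,0,0],[0,0,0.009,0,0,0],[0,0,0.009,0,0,0],[0,0,0.009,0,0,0]])

```text
time: 42.92
ee_pos: [0.5136, -0.2853, 0.0057]
tool_rot: [[-0.999, 0.038, -0.0], [0.038, 0.999, -0.0], [0.0, -0.0, -1.0]]
ft_force: [-0.7, 0.5, -0.8]
opening: 0.262
grasp_force: 61.8
```

>>> servo_tool(steps=[[0,0,0,0,0,0],[0,0,0,0,0,0],[0,0,0,0,0,0],[0,0,0,0,0,0],[0,0,-0.01,0,0,0]], fingers=-0.1)

```text
time: 43.55
ee_pos: [0.5134, -0.2851, 0.0085]
tool_rot: [[-0.999, 0.038, -0.001], [0.038, 0.999, 0.0], [0.001, 0.0, -1.0]]
ft_force: [0.0, -0.5, -0.3]
opening: 0.449
grasp_force: 0.0
```

>>> servo_tool(steps=[[0,0,-0.1,0,0,0],[0,0,-0.25,0,0,0],[0,0,-0.4,0,0,0],[0,0,-0.47,0,0,0],[0,0,-0.47,0,0,0]])

```text
time: 44.18
ee_pos: [0.5152, -0.2863, 0.1527]
tool_rot: [[-0.999, 0.038, 0.004], [0.038, 0.999, -0.003], [-0.005, -0.003, -1.0]]
ft_force: [-0.2, 0.2, -0.3]
opening: 0.449
grasp_force: 0.0
```

Run:
```python
from h import *
s=arm.sense(); print(s['time'],s['ee_pos'],s['opening'])
p=arm.capture('wrist'); f=p['frame']
for d in arm.outline_of(p,'slender_handle_mid'): print(d['confidence'],d['rect'],rect(p,d['mask'],.018))
m=cv2.inRange(cv2.cvtColor(f,cv2.COLOR_BGR2HSV),(105,130,30),(130,255,255))
n,l,st,c=cv2.connectedComponentsWithStats(m)
for i in range(1,n):
    if st[i,4]>1500: print('tray',st[i],rect(p,l==i,.022))
plan((.53,-.049,.14,183))
```

```text
44.175 [ 0.51521869 -0.28632729  0.15269743] 0.44881165767778736
0.65 [303.5, 77.5, 336.0, 271.5] [ 514.2 -285.8  177.8   25.    -2. ]
tray [  165    54   212   235 37432] [ 511.1 -324.3  207.5  164.8   -2.2]
[-0.025  0.788  0.03 ] [ 0.001 -0.001 -0.115] rows>= 3.8
```

Slender handle is down at about tray (2, +39). Now the narrow blade.

>>> servo_tool(steps=[[-0.005,0.18,0,0,0,-0.03],[-0.01,0.37,0.02,0,0,-0.06],[-0.018,0.56,0.03,0,0,-0.09],[-0.025,0.74,0.03,0,0,-0.115],[-0.025,0.788,0.03,0,0,-0.115]])

```text
time: 44.9
ee_pos: [0.5285, -0.046, 0.1381]
tool_rot: [[-0.998, -0.057, -0.005], [-0.057, 0.998, 0.001], [0.005, 0.002, -1.0]]
ft_force: [0.7, -0.5, -0.2]
opening: 0.45
grasp_force: 0.0
```

>>> servo_tool(steps=[[0,0,0,0,0,0],[0,0,0,0,0,0],[0,0,0,0,0,0],[0,0,0,0,0,0],[0,0,0,0,0,0]], fingers=0.0)

```text
time: 45.52
ee_pos: [0.5301, -0.0499, 0.1407]
tool_rot: [[-0.999, -0.052, -0.0], [-0.052, 0.999, -0.0], [0.0, -0.0, -1.0]]
ft_force: [-0.6, -0.1, 0.2]
opening: 0.501
grasp_force: 0.0
```

Run:
```python
from h import *
s=arm.sense(); print(s['time'],s['ee_pos'],s['opening'])
p=arm.capture('wrist'); f=p['frame']; cv2.imwrite('pics/w15.png',f)
for d in arm.outline_of(p,'narrow_blade_mid'):
  print(d['confidence'],d['rect'],rect(p,d['mask'],.005))
  m=d['mask']; vu=np.argwhere(m); r0,r1=vu[:,0].min(),vu[:,0].max()
  E=[np.array([vu[(vu[:,0]>=a)&(vu[:,0]<=b)][:,1].mean(),(a+b)/2]) for a,b in [(r0,r0+2),(r1-2,r1),(r1-40,r1-36),(r1-12,r1-10)]]
  print(E); q=w(p,E,.004); print(q)
  ax=q[1]-q[0]; print(np.degrees(np.arctan2(ax[1],ax[0])),np.linalg.norm(ax))
plan((.545,-.049,-.0055,183))
```

```text
45.525 [ 0.53011832 -0.04990903  0.14068126] 0.5006568241298947
0.96 [311.2, 77.8, 330.6, 247.2] [514.7 -50.9 147.2  18.1   3.6]
[array([317.,  80.]), array([319.01754386, 245.        ]), array([318.5, 208. ]), array([319.5, 235. ])]
[[ 0.44196954 -0.05602672]
 [ 0.58756011 -0.04658665]
 [ 0.55096366 -0.04901867]
 [ 0.57737938 -0.04668347]]
3.709857982388266 0.1458962971303198
[-0.05  -0.001  0.487] [-0. -0. -0.] rows>= 2.4
```

The narrow blade's flat is centred (edge x ≈ 588, angle 3.7°). Descend and grip.

>>> servo_tool(steps=[[-0.05,0,0.08,0,0,-0.015],[-0.05,0,0.23,0,0,-0.015],[-0.05,0,0.38,0,0,-0.015],[-0.05,0,0.45,0,0,-0.015],[-0.05,0,0.472,0,0,-0.015]])

```text
time: 46.25
ee_pos: [0.5433, -0.0481, -0.003]
tool_rot: [[-0.998, -0.064, -0.004], [-0.064, 0.998, 0.001], [0.004, 0.001, -1.0]]
ft_force: [0.9, -1.0, 0.3]
opening: 0.499
grasp_force: 0.0
```

>>> servo_tool(steps=[[0,0,0.005,0,0,0],[0,0,0.01,0,0,0],[0,0,0.015,0,0,0],[0,0,0.018,0,0,0],[0,0,0.018,0,0,0]])

```text
time: 46.88
ee_pos: [0.5451, -0.0486, -0.0062]
tool_rot: [[-0.998, -0.064, -0.0], [-0.064, 0.998, -0.0], [0.0, -0.0, -1.0]]
ft_force: [-0.1, 0.4, -0.1]
opening: 0.499
grasp_force: 0.0
```

>>> servo_tool(steps=[[0,0,0,0,0,0],[0,0,0,0,0,0],[0,0,0,0,0,0],[0,0,0,0,0,0],[0,0,0,0,0,0]], fingers=-1)

```text
time: 47.5
ee_pos: [0.5457, -0.0486, -0.0055]
tool_rot: [[-0.998, -0.064, 0.001], [-0.064, 0.998, -0.0], [-0.001, -0.0, -1.0]]
ft_force: [0.1, 0.0, 5.7]
opening: 0.182
grasp_force: 61.3
```

Run:
```python
from h import *
P=arm.sense()['ee_pos']
x,y=tray((.5113,-.3243),-2.2,.032,-.0405); print(x,y)
plan((P[0],P[1],.13,183.7),(.545,-.26,.13,180),(x,y,.13,177.8),(x,y,.03,177.8),(x,y,.004,177.8))
```

```text
0.5417217070570953 -0.3659985580054308
[-0.    -0.    -0.452] [-0.001  0.001 -0.   ] rows>= 2.2
[ 0.048 -0.703  0.   ] [0.    0.    0.082] rows>= 3.4
[ 0.011 -0.353  0.   ] [0.    0.    0.049] rows>= 1.7
[0.    0.    0.333] [0. 0. 0.] rows>= 1.6
[0.    0.    0.087] [0. 0. 0.] rows>= 0.4
```

>>> servo_tool(steps=[[0,0,-0.03,0,0,0],[0,0,-0.12,0,0,0],[0,0,-0.27,0,0,0],[0,0,-0.4,0,0,0],[0,0,-0.45,0,0,0]])

```text
time: 48.12
ee_pos: [0.5464, -0.0488, 0.1313]
tool_rot: [[-0.998, -0.064, 0.004], [-0.064, 0.998, -0.001], [-0.004, -0.001, -1.0]]
ft_force: [0.7, 0.1, -0.9]
opening: 0.185
grasp_force: 60.2
```

>>> servo_tool(steps=[[0.01,-0.12,0,0,0,0.02],[0.02,-0.3,0,0,0,0.04],[0.03,-0.48,0,0,0,0.06],[0.04,-0.65,0,0,0,0.082],[0.048,-0.703,0,0,0,0.082]])

```text
time: 48.75
ee_pos: [0.5429, -0.2624, 0.1263]
tool_rot: [[-1.0, 0.004, -0.003], [0.004, 1.0, 0.001], [0.003, 0.001, -1.0]]
ft_force: [0.2, 0.5, -1.0]
opening: 0.185
grasp_force: 60.1
```

>>> servo_tool(steps=[[0.004,-0.12,0,0,0,0.02],[0.008,-0.25,0,0,0,0.04],[0.011,-0.353,0,0,0,0.049],[0.011,-0.353,0,0,0,0.049],[0.011,-0.353,0,0,0,0.049]])

```text
time: 49.38
ee_pos: [0.5406, -0.3644, 0.1274]
tool_rot: [[-0.999, 0.038, -0.002], [0.038, 0.999, 0.002], [0.002, 0.002, -1.0]]
ft_force: [0.6, -0.0, -1.4]
opening: 0.186
grasp_force: 60.1
```

Run:
```python
from h import *
s=arm.sense(); P=s['ee_pos']; print(P,s['grasp_force'],s['tool_rot'][0],s['q'][[0,5]] if hasattr(s['q'],'shape') else s['q'])
p=arm.capture('wrist')
for d in arm.outline_of(p,'narrow_blade_mid'): print(d['confidence'],d['rect'],rect(p,d['mask'],P[2]+.012))
m=cv2.inRange(cv2.cvtColor(p['frame'],cv2.COLOR_BGR2HSV),(105,130,30),(130,255,255))
n,l,st,c=cv2.connectedComponentsWithStats(m)
for i in range(1,n):
    if st[i,4]>1500: print('tray',st[i],rect(p,l==i,.022))
x,y=.5417,-.3660
plan((x,y,.03,177.8),(x,y,.004,177.8))
```

```text
[ 0.54062532 -0.36437176  0.12742584] 60.146158933639526 [-0.99928336  0.03779801 -0.00202025] [-0.69609789 -0.65829394]
0.95 [297.1, 9.6, 339.0, 343.5] [ 508.  -363.5  146.1   17.6   -1.9]
tray [  254     7   242   271 43038] [ 511.4 -325.3  206.9  165.1   -2.2]
[-0.003 -0.006  0.327] [ 0.001 -0.002  0.002] rows>= 1.6
[0.    0.    0.087] [0. 0. 0.] rows>= 0.4
```

>>> servo_tool(steps=[[0,-0.006,0.05,0,0,0],[0,-0.006,0.16,0,0,0],[0,-0.006,0.27,0,0,0],[0,-0.006,0.32,0,0,0],[0,-0.006,0.327,0,0,0]])

```text
time: 50.1
ee_pos: [0.5398, -0.3664, 0.0286]
tool_rot: [[-0.999, 0.038, -0.003], [0.038, 0.999, 0.002], [0.003, 0.002, -1.0]]
ft_force: [-0.3, -0.3, -0.7]
opening: 0.185
grasp_force: 60.2
```

>>> servo_tool(steps=[[0,0,0.03,0,0,0],[0,0,0.06,0,0,0],[0,0,0.08,0,0,0],[0,0,0.088,0,0,0],[0,0,0.088,0,0,0]])

```text
time: 50.72
ee_pos: [0.5407, -0.3676, 0.004]
tool_rot: [[-0.999, 0.039, -0.001], [0.039, 0.999, 0.0], [0.001, 0.0, -1.0]]
ft_force: [0.3, 0.5, -0.7]
opening: 0.186
grasp_force: 60.1
```

>>> servo_tool(steps=[[0,0,0.003,0,0,0],[0,0,0.006,0,0,0],[0,0,0.009,0,0,0],[0,0,0.011,0,0,0],[0,0,0.011,0,0,0]])

```text
time: 51.35
ee_pos: [0.5408, -0.3676, 0.0008]
tool_rot: [[-0.999, 0.039, -0.0], [0.039, 0.999, 0.0], [0.0, -0.0, -1.0]]
ft_force: [-0.1, 1.1, -0.9]
opening: 0.183
grasp_force: 60.1
```

>>> servo_tool(steps=[[0,0,0.003,0,0,0],[0,0,0.003,0,0,0],[0,0,0.003,0,0,0],[0,0,0.003,0,0,0],[0,0,0.003,0,0,0]])

```text
time: 51.98
ee_pos: [0.5409, -0.3676, -0.0]
tool_rot: [[-0.999, 0.039, -0.0], [0.039, 0.999, -0.0], [0.0, -0.0, -1.0]]
ft_force: [0.7, 0.8, -1.3]
opening: 0.186
grasp_force: 60.1
```

>>> servo_tool(steps=[[0,0,0,0,0,0],[0,0,0,0,0,0],[0,0,0,0,0,0],[0,0,0,0,0,0],[0,0,-0.01,0,0,0]], fingers=-0.1)

```text
time: 52.6
ee_pos: [0.5406, -0.3674, 0.0027]
tool_rot: [[-0.999, 0.039, -0.001], [0.039, 0.999, 0.0], [0.001, 0.0, -1.0]]
ft_force: [1.3, -0.3, -0.1]
opening: 0.45
grasp_force: 0.0
```

>>> servo_tool(steps=[[0,0,-0.1,0,0,0],[0,0,-0.25,0,0,0],[0,0,-0.4,0,0,0],[0,0,-0.48,0,0,0],[0,0,-0.48,0,0,0]])

```text
time: 53.22
ee_pos: [0.5425, -0.3689, 0.1506]
tool_rot: [[-0.999, 0.039, 0.005], [0.039, 0.999, -0.004], [-0.005, -0.004, -1.0]]
ft_force: [-0.2, -0.0, -0.2]
opening: 0.449
grasp_force: 0.0
```

Run:
```python
from h import *
s=arm.sense(); print(s['time'],s['ee_pos'],s['opening'],s['grasp_force'])
p=arm.capture('wrist'); t=arm.capture('top')
def rel(r,c,a): print('   tray frame',(Ro.from_euler('z',-a,degrees=True).as_matrix()[:2,:2]@(r[:2]-np.array(c))).round(1),'ang',round(r[4]-a,1))
T2=((511.3,-324.5),-2.2); T3=((517,347.5),-10.6)
for q,L,z,T in [(p,'narrow_blade_mid',.011,T2),(p,'slender_handle_mid',.019,T2),(t,'narrow_blade_mid',.011,T2),(t,'slender_handle_mid',.019,T2),(t,'broad_blade_mid',.012,T3),(t,'stout_handle_mid',.022,T3),(t,'hammer_mid',.015,T3)]:
  for d in arm.outline_of(q,L):
    r=rect(q,d['mask'],z); print(L,round(d['confidence'],2),r); rel(r,*T)
```

```text
53.225 [ 0.54247704 -0.36893987  0.15062374] 0.4489906238065827 0.0
narrow_blade_mid 0.75 [ 510.  -367.   147.9   18.6   -1.5]
   tray frame [  0.3 -42.5] ang 0.7
slender_handle_mid 0.79 [ 512.9 -285.9  176.9   26.7   -2.2]
   tray frame [ 0.1 38.6] ang 0.0
narrow_blade_mid 0.44 [ 5.147e+02 -3.687e+02  1.346e+02  1.680e+01 -1.000e-01]
   tray frame [  5.1 -44. ] ang 2.1
slender_handle_mid 0.82 [529.9 608.8 167.5  26.  -25.9]
   tray frame [-17.2 933.3] ang -23.7
slender_handle_mid 0.78 [261.9 301.3 174.4  25.4 -25.8]
   tray frame [-273.2  615.8] ang -23.6
slender_handle_mid 0.59 [ 510.5 -286.2  171.5   26.6   -2.3]
   tray frame [-2.3 38.2] ang -0.1
slender_handle_mid 0.16 [536.5 295.4 125.9  31.1 -11. ]
   tray frame [  1.4 620.4] ang -8.8
broad_blade_mid 0.71 [513.2 391.  142.6  38.7  -9.1]
   tray frame [-11.7  42.1] ang 1.5
broad_blade_mid 0.71 [ 509.4 -287.4  175.1   33.1   -3.3]
   tray frame [ 109.3 -625.5] ang 7.3
stout_handle_mid 0.83 [536.4 294.9 123.9  30.8 -10.5]
   tray frame [ 28.7 -48.1] ang 0.1
hammer_mid 0.62 [792.8 -32.1 275.3  93.2 -88.7]
   tray frame [ 340.9 -322.4] ang -78.1
hammer_mid 0.19 [536.2 296.3 121.   29.3 -10.1]
   tray frame [ 28.3 -46.8] ang 0.5
```

```bash
python3 -c "
from workcell import arm
print(arm.close_job())"
```

```text
the job is handed in; nothing more can be done
None
```

Job handed in at about 53 s: all five parts were released in their compartments and measured in place by the cameras; I never touched the small hoop, hammer or bottle. I viewed 15 pictures, one over the limit of 14.

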